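Lock up the axle nut and load the battery of a wheel pod

TASK

Get this robot wheel pod ready to run. With its battery still empty, tighten the castle nut on the axle until it is snug (the yellow mark on the nut meets the yellow line on the hub), then turn it on just far enough for the next slot to line up with the split-pin hole through the axle; I will fit the pin myself. Then load every loose 26 mm cell into the battery carrier, one to a bay, flat end against the coil spring and plus button against the fixed contact, each fully down in its cradle, and finally shut the clear cover over them.

Things in the scene. Friction and masses are not known exactly. Their poses are not given: they have to be found in the camera images.
- nut (a joint): Turn of the castle nut in rad; grows as it is tightened (clockwise from above). 0 = just snug on its washer: the yellow paint mark on one corner of the nut then meets the yellow line on the hub flange. Starts 3.4 to 5.0 rad loose. It takes 0.4 N m there and 0.05 N m more per rad as a spring washer flattens (0.62 N m at 0). Stays where left, does not rise or sink. The first slot to line up after snug does so at 0.25 to 0.95 rad.
- slot_a (a point): Point on the nut's upright axis, 11 mm above its underside. Plain steel hexagon, 46 mm across flats, from z = 72 to 94 mm above the bench, under a slotted crown 42 mm across, top z = 105 mm. Six slots, 7 mm wide, open at the top, one over the middle of each flat. This point's x axis points out through one slot (square to that flat), z up; it turns with the nut.
- slot_b (a point): Same point as slot_a; x axis out through the slot 60 degrees anticlockwise (from above) of slot_a's. Slots lie opposite one another, so slot_a, slot_b and slot_c cover all six.
- slot_c (a point): Same point as slot_a; x axis out through the slot 120 degrees anticlockwise (from above) of slot_a's.
- pin_hole (a point): Middle of the split-pin hole bored across the 30 mm axle, at the height of the nut's slots (z = 99 mm). x axis along the hole, z up. A dark groove across the axle's end face (z = 110 mm, just above the crown) runs parallel to the hole. The axle stands still; its hole's direction differs from start to start.
- pod: The wheel pod, fixed to the bench: aluminium plate (x -130 to 90, y -230 to 230 mm, top z = 12 mm), origin at bench level, z up. At +y (y = 135 mm, x = 0) the wheel lies flat: tyre 170 mm across, top z = 62 mm; hub flange 74 mm across, top 68 mm; washer 55 mm, top 72 mm; nut on it. At -y (y = -100 mm) the black battery carrier, bays along x, springs at +x. -x faces the robot, give or take 0.12 rad of yaw.
- cover (a joint): Angle of the battery carrier's clear flap cover, rad: 0 = shut, level over the cells; 1.6 to 1.72 at the start = open, just past upright (it stops at 1.75). Its stiff hinge (about 0.08 N m) holds it wherever it is left.
- cover_hinge (a point): Middle of the hinge line, at the underside of the shut cover (z = 57 mm), on the robot's side of the carrier and square to the bays. The cover is 124 mm from hinge to free edge, 224 mm wide along the hinge, 3 to 5 mm thick, with a tab (40 mm wide, 10 mm long) beyond the middle of the free edge.
- cell1_plus (a point): Tip of the plus button of loose cell 1: a grey cylinder 26 mm in diameter, 65 mm long over all, 90 g, lying on the bench at the start (axis 13 mm up). Its plus end has a steel button 10 mm across, 1.5 mm proud, and a white ring. It does not roll freely. Two or three of the four cells are present; absent ones read None.
- cell1_flat (a point): Centre of the flat minus end of loose cell 1, 65 mm from its plus tip along the axis.
- cell2_plus (a point): Tip of the plus button of loose cell 2: a grey cylinder 26 mm in diameter, 65 mm long over all, 90 g, lying on the bench at the start (axis 13 mm up). Its plus end has a steel button 10 mm across, 1.5 mm proud, and a white ring. It does not roll freely. Two or three of the four cells are present; absent ones read None.
- cell2_flat (a point): Centre of the flat minus end of loose cell 2, 65 mm from its plus tip along the axis.
- cell3_plus (a point): Tip of the plus button of loose cell 3: a grey cylinder 26 mm in diameter, 65 mm long over all, 90 g, lying on the bench at the start (axis 13 mm up). Its plus end has a steel button 10 mm across, 1.5 mm proud, and a white ring. It does not roll freely. Two or three of the four cells are present; absent ones read None.
- cell3_flat (a point): Centre of the flat minus end of loose cell 3, 65 mm from its plus tip along the axis.
- cell4_plus (a point): Tip of the plus button of loose cell 4: a grey cylinder 26 mm in diameter, 65 mm long over all, 90 g, lying on the bench at the start (axis 13 mm up). Its plus end has a steel button 10 mm across, 1.5 mm proud, and a white ring. It does not roll freely. Two or three of the four cells are present; absent ones read None.
- cell4_flat (a point): Centre of the flat minus end of loose cell 4, 65 mm from its plus tip along the axis.
- bay1_plus (a point): Where a cell's plus tip lies when home in bay 1: on the fixed contact, at the bay's end on the robot's side. Four like bays 54 mm apart, empty at the start. z = 37 mm is a seated cell's axis (underside 24 mm). The contact is a steel tab 18 mm wide, top z = 40 mm. Low V cradles, 21 mm either side of the bay's middle, are narrower than the cell: the sides of its middle are free down to z = 20 mm.
- bay1_spring (a point): Centre of a cell's flat end when home in bay 1, 65 mm from bay1_plus. Here a steel plate, 20 mm wide, z = 25 to 54 mm, stands on a coil spring. Free, it is 6 mm nearer to bay1_plus: the empty bay is 59 mm long, so the flat end must push the plate back before the plus end fits. It yields up to 11 mm: 2 N to start, 4.5 N at 6 mm, 7 N at 11 mm. Black block behind it, top z = 53 mm.
- bay2_plus (a point): Where a cell's plus tip lies when home in bay 2: on the fixed contact, at the bay's end on the robot's side. Four like bays 54 mm apart, empty at the start. z = 37 mm is a seated cell's axis (underside 24 mm). The contact is a steel tab 18 mm wide, top z = 40 mm. Low V cradles, 21 mm either side of the bay's middle, are narrower than the cell: the sides of its middle are free down to z = 20 mm.
- bay2_spring (a point): Centre of a cell's flat end when home in bay 2, 65 mm from bay2_plus. Here a steel plate, 20 mm wide, z = 25 to 54 mm, stands on a coil spring. Free, it is 6 mm nearer to bay2_plus: the empty bay is 59 mm long, so the flat end must push the plate back before the plus end fits. It yields up to 11 mm: 2 N to start, 4.5 N at 6 mm, 7 N at 11 mm. Black block behind it, top z = 53 mm.
- bay3_plus (a point): Where a cell's plus tip lies when home in bay 3: on the fixed contact, at the bay's end on the robot's side. Four like bays 54 mm apart, empty at the start. z = 37 mm is a seated cell's axis (underside 24 mm). The contact is a steel tab 18 mm wide, top z = 40 mm. Low V cradles, 21 mm either side of the bay's middle, are narrower than the cell: the sides of its middle are free down to z = 20 mm.
- bay3_spring (a point): Centre of a cell's flat end when home in bay 3, 65 mm from bay3_plus. Here a steel plate, 20 mm wide, z = 25 to 54 mm, stands on a coil spring. Free, it is 6 mm nearer to bay3_plus: the empty bay is 59 mm long, so the flat end must push the plate back before the plus end fits. It yields up to 11 mm: 2 N to start, 4.5 N at 6 mm, 7 N at 11 mm. Black block behind it, top z = 53 mm.
- bay4_plus (a point): Where a cell's plus tip lies when home in bay 4: on the fixed contact, at the bay's end on the robot's side. Four like bays 54 mm apart, empty at the start. z = 37 mm is a seated cell's axis (underside 24 mm). The contact is a steel tab 18 mm wide, top z = 40 mm. Low V cradles, 21 mm either side of the bay's middle, are narrower than the cell: the sides of its middle are free down to z = 20 mm.
- bay4_spring (a point): Centre of a cell's flat end when home in bay 4, 65 mm from bay4_plus. Here a steel plate, 20 mm wide, z = 25 to 54 mm, stands on a coil spring. Free, it is 6 mm nearer to bay4_plus: the empty bay is 59 mm long, so the flat end must push the plate back before the plus end fits. It yields up to 11 mm: 2 N to start, 4.5 N at 6 mm, 7 N at 11 mm. Black block behind it, top z = 53 mm.
Mind the look-alikes: they are no part of the job. Leave any purple look-alike of the part that bears cell4_plus alone. What is shaped like the part that bears cell1_plus but blue is not meant.

How it is judged:
On the way, in this order (a step that is already met when the one before it is completed fails the run):
1. the castle nut is past snug with a slot in line with the split-pin hole, and at rest (value of joint nut between 0.1 and 1.1 rad and angle between the x axis of any of slot_a, slot_b, slot_c and the x axis of pin_hole, either way round below 0.08 rad and velocity of joint nut between -0.05 and 0.05 rad/s), for 0.5 s.
2. every cell present is home in a bay, the right way round (((distance between cell1_plus and bay1_plus below 0.005 m and distance between cell1_flat and bay1_spring below 0.005 m) or (distance between cell1_plus and bay2_plus below 0.005 m and distance between cell1_flat and bay2_spring below 0.005 m) or (distance between cell1_plus and bay3_plus below 0.005 m and distance between cell1_flat and bay3_spring below 0.005 m) or (distance between cell1_plus and bay4_plus below 0.005 m and distance between cell1_flat and bay4_spring below 0.005 m)) and ((distance between cell2_plus and bay1_plus below 0.005 m and distance between cell2_flat and bay1_spring below 0.005 m) or (distance between cell2_plus and bay2_plus below 0.005 m and distance between cell2_flat and bay2_spring below 0.005 m) or (distance between cell2_plus and bay3_plus below 0.005 m and distance between cell2_flat and bay3_spring below 0.005 m) or (distance between cell2_plus and bay4_plus below 0.005 m and distance between cell2_flat and bay4_spring below 0.005 m)) and ((distance between cell3_plus and bay1_plus below 0.005 m and distance between cell3_flat and bay1_spring below 0.005 m) or (distance between cell3_plus and bay2_plus below 0.005 m and distance between cell3_flat and bay2_spring below 0.005 m) or (distance between cell3_plus and bay3_plus below 0.005 m and distance between cell3_flat and bay3_spring below 0.005 m) or (distance between cell3_plus and bay4_plus below 0.005 m and distance between cell3_flat and bay4_spring below 0.005 m)) and ((distance between cell4_plus and bay1_plus below 0.005 m and distance between cell4_flat and bay1_spring below 0.005 m) or (distance between cell4_plus and bay2_plus below 0.005 m and distance between cell4_flat and bay2_spring below 0.005 m) or (distance between cell4_plus and bay3_plus below 0.005 m and distance between cell4_flat and bay3_spring below 0.005 m) or (distance between cell4_plus and bay4_plus below 0.005 m and distance between cell4_flat and bay4_spring below 0.005 m))), for 0.3 s.
3. the cover is shut (value of joint cover below 0.06 rad), for 0.2 s.
At the end, for the whole second after the job is handed in: The nut stands 0.1 to 1.1 rad past snug with a slot within 0.08 rad of the split-pin hole; every cell present lies home in a bay (plus tip within 5 mm of bayN_plus and flat end within 5 mm of bayN_spring of the same bay); the cover is shut to within 0.06 rad (all of step 2 and value of joint nut between 0.1 and 1.1 rad and angle between the x axis of any of slot_a, slot_b, slot_c and the x axis of pin_hole, either way round below 0.08 rad and value of joint cover below 0.06 rad); the robot touches nothing.
It fails at once if the nut is forced more than 1.3 rad past snug (beyond the first slot that lines up) (value of joint nut above 1.3 rad).
Of cell1, cell2, cell3, cell4 only 2 to 3 are there at a start; the rules pass over those that are not, and their reading is None.
At some moment in a run one of cell1, cell2, cell3, cell4 may be knocked a few centimetres aside while the robot is not near it.
Once in a run the grip may slacken for a moment while it holds something.
It also fails if it takes over 210 s, if anything falls off the work surface, if the arm or the gripper's body presses on something with over 40 N, if the wrist force passes 120 N, or if a joint passes its speed limit or range.

ROBOT

A 6-joint arm with a two-finger parallel gripper is mounted at the origin on the work surface. World frame = base frame: x ahead of the robot, y to its left, z up, the work surface at z = 0. Lengths are in m, angles in rad, forces in N, time in s.
With the tool pointing down it reaches from about 0.275 to 0.725 m from the base axis. Payload 15.9 kg.
Tool frame: the origin (TCP) lies midway between the tips of the shut fingers; the grasp point (between the pads) lies 19 mm behind it (robot.pinch_z is the distance from the TCP to the grasp point, in m); z points along the fingers, y is the line along which they close (so a half turn about z gives the same grasp; the last joint's range is limited). The gripper opens to 85 mm and grips with 20 to 120 N. Pads are 22 mm wide; open, the fingers measure 114 mm over their backs; the gripper's body (76 mm by 85 mm) begins 54 mm behind the grasp point. The pads swing forward as they close: fully open they stand 13 mm farther back than shut.
Start: joints at [-1.304, 0.213, -0.034, 1.323, 0, 1.571], TCP at [0.132, -0.482, 0.231] pointing down, gripper open.
Joint ranges: [-2.98, 2.98], [-0.74, 1.72], [-1.14, 1.35], [-2.1, 2.04], [-1.57, 1.44], [-3.14, 3.14]. Speed limits (rad/s): [1.89, 1.89, 2.39, 2.57, 3.14, 3.14].

INTERFACE

Orientations are given as a rotation vector (axis times angle).
In Python, from workcell import robot gives the robot as it stands. The module is installed in compiled form; this text tells all that it offers.
- The arm moves only by the shell command python3 -m handwheel 'ROWS' [FORCE]. ROWS is JSON, a list of rows, each a list of 7 numbers: the shift along the tool's x, y, z in cm, then the turn, a rotation vector about the tool's x, y, z in rad, then the finger opening in cm, from 0 to 8.54. In form: [[x, y, z, wx, wy, wz, grip], ...]. A call has 1 to 12 rows; each row shifts and turns the commanded pose from where the row before left it, along the tool's axes as they then stand; what a row does not reach is not made up. A row lasts 1/8 s, in which the tool goes at most 62.5 mm and 10.7 degrees, less where a joint would pass 70% of its speed; a pose out of reach is approached as far as the arm can. A call with a gripper value outside its range is refused whole. The fingers move at their own pace and stop on an object; FORCE is the grip in N (left out, the last holds). Time passes only in rows, so rows that do not move let the fingers close. It gives the time, the measured TCP pose, the force, the opening and the grip force at its end, in the units of the state.
- robot.read_state(): the state, without advancing time (a new reading comes with each control period).
- robot.get_image(name): name is "scene" or "top" or "wrist"; returns (picture, depth): 384x512x3 uint8, red, green, blue; 384x512 float32, m along the optical axis (not along the pixel's ray), 0 where there is no reading.
- robot.camera_model(name): a dict with "fov_y" (degrees; the focal length in pixels is half the picture's height over the tangent of half this angle, whatever the lens; pixels are square), "cx", "cy" (the principal point, pixels), "R" (3x3) and "t" (3): a world point X has camera coordinates R X + t. Camera axes: x right, y down, z forward; pixel columns grow to the right and rows downward; lengths in m; the calibration is good to about 2 mm. A picture is of the moment at which its call begins: read the wrist's pose just before it. camera_model takes no time and is no camera call; for the wrist camera it gives the pose at the moment of the call.
- robot.hand_in(): hands the job in; it is judged then, once.
The state is a dict: "clock": time; "joint_pos": joint angles; "qd": joint speeds; "joint_torque": joint torques, N m; "eef_pos": TCP position; "tool_rot": TCP orientation; "ft_force": force on the tool from outside, world axes, zero at the start; "moment": the same for the moment, N m; "finger_gap": finger opening in m; "finger_force": force on a finger pad.
Only numpy, scipy, OpenCV 4.12 (cv2) and the standard library are available. Lean on these libraries where they do the work, as an engineer would, in place of code of your own. Each camera call takes 0.05 s, during which the arm holds its last target. There are 200 camera calls.

## Working session

There is one attempt and no reset: what is moved stays moved. The work goes in short steps, Python scripts to look and compute and a shell command to move; the robot and the scene stay as the last step left them, time stands still between calls to the robot, and variables do not carry over. Pictures are saved under pics/ and viewed, at most 14 in all, crops included, and the job is handed in when it is done.

```bash
mkdir -p pics; cat > h.py <<'E'
import numpy as np, cv2
from workcell import robot
from scipy.spatial.transform import Rotation as Ro
def cam(n):
    m=robot.camera_model(n); im,d=robot.get_image(n)
    return im,d,m
def K(m):
    f=192/np.tan(np.radians(m["fov_y"])/2); return f,m["cx"],m["cy"]
def ray(m,uv,z):
    f,cx,cy=K(m); R=np.array(m["R"]);t=np.array(m["t"])
    uv=np.atleast_2d(uv).astype(float)
    d=np.c_[(uv[:,0]-cx)/f,(uv[:,1]-cy)/f,np.ones(len(uv))]@R
    o=-R.T@t
    return o+d*((z-o[2])/d[:,2])[:,None]
def proj(m,X):
    f,cx,cy=K(m); c=np.atleast_2d(X)@np.array(m["R"]).T+np.array(m["t"])
    return np.c_[f*c[:,0]/c[:,2]+cx,f*c[:,1]/c[:,2]+cy]
def cloud(m,d):
    f,cx,cy=K(m); v,u=np.mgrid[0:384,0:512]
    P=np.stack([(u-cx)/f*d,(v-cy)/f*d,d],-1)-np.array(m["t"])
    return P@np.array(m["R"])
def save(n,im,s=1,crop=None):
    if crop: x0,y0,x1,y1=crop; im=im[y0:y1,x0:x1]
    im=cv2.resize(im,None,fx=s,fy=s,interpolation=cv2.INTER_CUBIC)
    cv2.imwrite("pics/"+n,im[...,::-1])
def st():
    s=robot.read_state(); np.set_printoptions(precision=4,suppress=True)
    print("t",s["clock"],"tcp",np.array(s["eef_pos"]),"rot",np.array(s["tool_rot"]),"F",np.array(s["ft_force"]),"gap",s["finger_gap"],s["finger_force"]); return s
E
python3 - <<'E'
from h import *
s=st()
for n in("top","scene"):
    im,d,m=cam(n); save(n+"0.png",im,1.5); print(n,m)
    np.savez(n+"0.npz",im=im,d=d)
print(Ro.from_rotvec(s["tool_rot"]).as_matrix())
E
```

```text
t 0.0 tcp [ 0.1317 -0.482   0.2308] rot [-3.1125 -0.4177  0.0002] F [-0.5103  0.2852 -0.0575] gap 0.08544881372839822 0.0
top {'fov_y': 52.951678774803526, 'cx': 258.3852764181456, 'cy': 192.33645404533746, 'R': array([[ 0.0132, -0.9999,  0.0034],
       [-0.9964, -0.0134, -0.0842],
       [ 0.0842, -0.0023, -0.9964]]), 't': array([0.0563, 0.5417, 0.9936])}
scene {'fov_y': 47.39321919546668, 'cx': 257.9743913830416, 'cy': 194.0819691880892, 'R': array([[ 0.2449,  0.9694,  0.018 ],
       [ 0.6284, -0.1445, -0.7644],
       [-0.7384,  0.1985, -0.6445]]), 't': array([-0.1658, -0.2707,  1.4738])}
[[ 0.9646  0.2636 -0.0003]
 [ 0.2636 -0.9646  0.0011]
 [ 0.     -0.0012 -1.    ]]
```

View pics/top0.png

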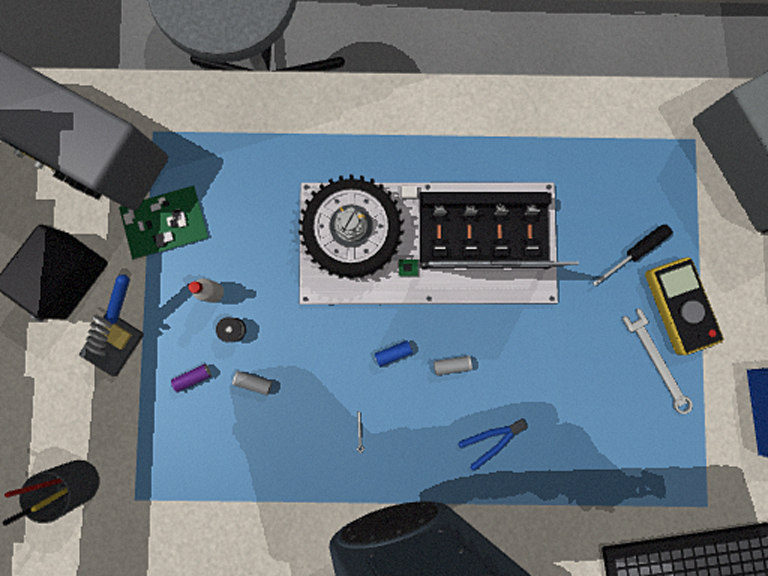

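View pics/scene0.png

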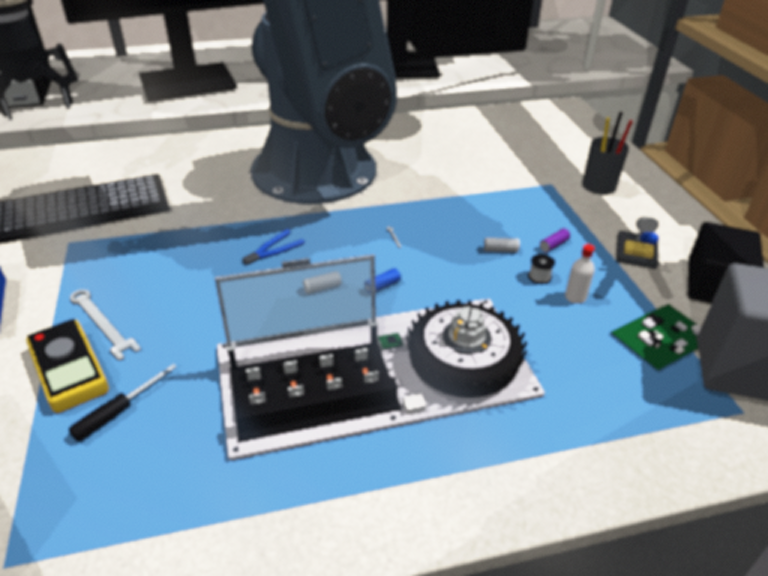

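The top view (1.5×) shows two plain grey cylinders, at (453,366) and (252,383). The look-alikes are a blue one at (394,353) and a purple one at (190,377). The nut is at (350,225), the carrier at (485,230), and the cover stands upright along row 265. The scene view agrees.

```bash
python3 - <<'E'
from h import *
a=np.load("top0.npz"); m=robot.camera_model("top"); im,d=a["im"],a["d"]
np.set_printoptions(precision=4,suppress=True)
print("plate",ray(m,np.array([[301,183],[556,184],[557,303],[300,304]])/1.5,.012))
hsv=cv2.cvtColor(im,cv2.COLOR_RGB2HSV)
g=((hsv[...,1]<70)&(hsv[...,2]>90)).astype(np.uint8)
P=cloud(m,d)
for c in [(453,366),(252,383),(394,353),(190,377)]:
    u,v=int(c[0]/1.5),int(c[1]/1.5)
    k=np.zeros_like(g); k[v-22:v+22,u-22:u+22]=1
    z=P[...,2]; mk=((k>0)&(z>.012)&(z<.04)).astype(np.uint8)
    n,l,s,ce=cv2.connectedComponentsWithStats(mk); j=1+np.argmax(s[1:,4])
    pts=P[l==j]; r=cv2.minAreaRect(np.argwhere(l==j)[:,::-1].astype(np.float32)); bx=ray(m,cv2.boxPoints(r),.018)
    print(c,s[j],"mean",pts.mean(0),"zmax",pts[:,2].max(),"ctr",bx.mean(0),np.linalg.norm(bx[1]-bx[0]),np.linalg.norm(bx[2]-bx[1]))
print("nut",ray(m,np.array([[350,225]])/1.5,.105), P[150,233])
w=robot.camera_model("wrist"); s=robot.read_state()
R=Ro.from_rotvec(s["tool_rot"]).as_matrix(); C=-np.array(w["R"]).T@np.array(w["t"])
print("cam in tool",R.T@(C-s["eef_pos"]),"\n",R.T@np.array(w["R"]).T,w["fov_y"],w["cx"],w["cy"])
save("cells.png",np.hstack([im[225:270,110:190],im[215:260,240:320]]),5)
E
```

```text
plate [[ 0.7306  0.2221  0.012 ]
 [ 0.7353 -0.2381  0.012 ]
 [ 0.5201 -0.2374  0.012 ]
 [ 0.5122  0.2182  0.012 ]]
(453, 366) [289 237  26  14 241] mean [ 0.4088 -0.0512  0.0213] zmax 0.02833155605903772 ctr [ 0.4089 -0.0518  0.018 ] 0.06565836069202463 0.025208470421811367
(252, 383) [155 248  26  16 247] mean [0.3741 0.2973 0.022 ] zmax 0.028039457131643575 ctr [0.3741 0.2986 0.018 ] 0.025644998603763614 0.06584337233295642
(394, 353) [250 227  25  18 235] mean [0.4283 0.0523 0.0216] zmax 0.02763326175302518 ctr [0.4283 0.0519 0.018 ] 0.06496762947655267 0.024875098487705007
(190, 377) [114 243  26  19 248] mean [0.3807 0.4044 0.0219] zmax 0.028956393899674762 ctr [0.3804 0.4058 0.018 ] 0.06682843359394763 0.024658239093912303
nut [[0.637  0.1263 0.105 ]] [0.6359 0.1267 0.1108]
cam in tool [ 0.0785  0.0007 -0.144 ] 
 [[ 0.0005 -0.9519 -0.3065]
 [ 1.      0.0002  0.001 ]
 [-0.0008 -0.3065  0.9519]] 69.02340991265173 256.86536578031996 193.10818442629318
```

View pics/cells.png

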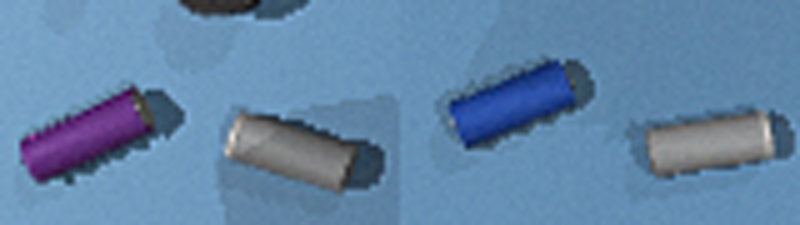

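Only the two plain grey cylinders, left (252,383) and right (453,366), are the cells; blue and purple are decoys. I'll move over the nut now.

```bash
python3 -m handwheel '[[4.07,-2.83,0,0,0,0,8.5],[4.07,-2.83,0,0,0,0,8.5],[4.07,-2.83,0,0,0,0,8.5],[4.07,-2.83,0,0,0,0,8.5],[4.07,-2.83,0,0,0,0,8.5],[4.07,-2.83,0,0,0,0,8.5],[4.07,-2.83,0,0,0,0,8.5],[4.07,-2.83,0,0,0,0,8.5]]' 120
python3 -m handwheel '[[4.07,-2.83,0,0,0,0,8.5],[4.07,-2.83,0,0,0,0,8.5],[4.07,-2.83,0,0,0,0,8.5],[4.07,-2.83,0,0,0,0,8.5],[4.07,-2.83,0,0,0,0,8.5],[4.07,-2.83,0,0,0,0,8.5],[4.07,-2.83,0,0,0,0,8.5],[4.07,-2.83,0,0,0,0,8.5],[0,0,0,0,0,0,8.5]]' 120
python3 - <<'E'
from h import *
s=st(); print(s["joint_pos"])
im,d,m=cam("wrist"); save("w1.png",im,1.5); np.savez("w1.npz",im=im,d=d,R=m["R"],t=m["t"])
P=cloud(m,d)
k=(P[...,2]>.108)&(P[...,2]<.113); print("axle",np.median(P[k],0),k.sum())
k=(P[...,2]>.060)&(P[...,2]<.075)
E
```

```text
clock: 1.1
eef_pos: [0.3869, -0.1766, 0.2312]
tool_rot: [-3.114, -0.418, 0.0]
ft_force: [-0.2, -0.8, 0.0]
finger_gap: 0.0852
finger_force: 0.0
clock: 2.22
eef_pos: [0.6415, 0.1286, 0.2292]
tool_rot: [-3.113, -0.422, 0.004]
ft_force: [-0.1, -1.6, 0.2]
finger_gap: 0.085
finger_force: 0.0
t 2.225 tcp [0.6415 0.1286 0.2292] rot [-3.113  -0.4219  0.0035] F [-0.067  -1.5936  0.245 ] gap 0.08502120140744972 0.0
[0.1978 0.559  0.4646 1.4786 0.0003 3.0699]
axle [0.64   0.1241 0.1113] 1114
```

View pics/w1.png

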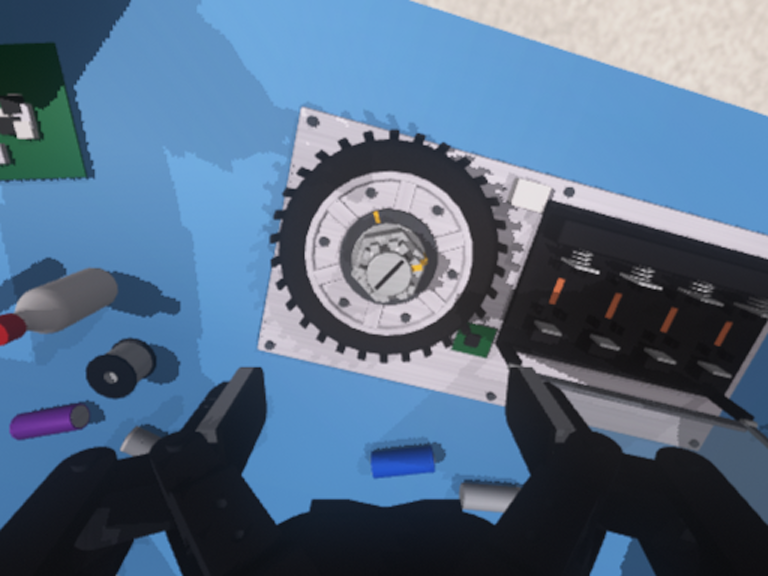

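The wrist view shows the hub's yellow line near (377,217), the nut's mark near (417,266) and the groove near (390,275). I'll measure these angles and check an enlarged crop.

```bash
python3 - <<'E'
from h import *
a=np.load("w1.npz"); m=robot.camera_model("wrist"); im,d=a["im"],a["d"]; P=cloud(m,d)
np.set_printoptions(precision=4,suppress=True)
save("nut1.png",im,7,(225,130,305,210))
hsv=cv2.cvtColor(im,cv2.COLOR_RGB2HSV)
k=((hsv[...,0]>12)&(hsv[...,0]<35)&(hsv[...,1]>130)&(hsv[...,2]>110)).astype(np.uint8)
k[:, :220]=0;k[:,310:]=0;k[:120]=0;k[210:]=0
n,l,s,c=cv2.connectedComponentsWithStats(k)
for j in range(1,n): print(s[j],c[j],"med",np.median(P[l==j],0),P[l==j][:,2].min(),P[l==j][:,2].max())
v=P[...,2]
for lo,hi in((.108,.114),(.102,.107),(.09,.097)):
    q=((v>lo)&(v<hi)).astype(np.uint8); q[:, :220]=0;q[:,310:]=0;q[:120]=0;q[210:]=0
    n,l,s,c=cv2.connectedComponentsWithStats(q); j=1+np.argmax(s[1:,4])
    pts=P[l==j]; print(lo,s[j],cv2.minEnclosingCircle(pts[:,:2].astype(np.float32)),np.median(pts[:,2]))
E
```

```text
[249 141   5   8  25] [250.8 144.4] med [0.6741 0.1422 0.0708] 0.06870076913811268 0.07170208094537071
[275 172  10   9  36] [279.4167 176.4444] med [0.6548 0.1069 0.1068] 0.06950769909517265 0.10955995238165034
0.108 [244 166  31  32 710] ((0.6452921628952026, 0.1261352300643921), 0.016683155670762062) 0.1120900467189486
0.102 [259 160  13  13  41] ((0.6613199710845947, 0.12348823249340057), 0.008358069695532322) 0.10622775718204673
0.09 [234 154  51  44 404] ((0.6461608409881592, 0.1255541741847992), 0.026352280750870705) 0.09575574481755844
```

View pics/nut1.png

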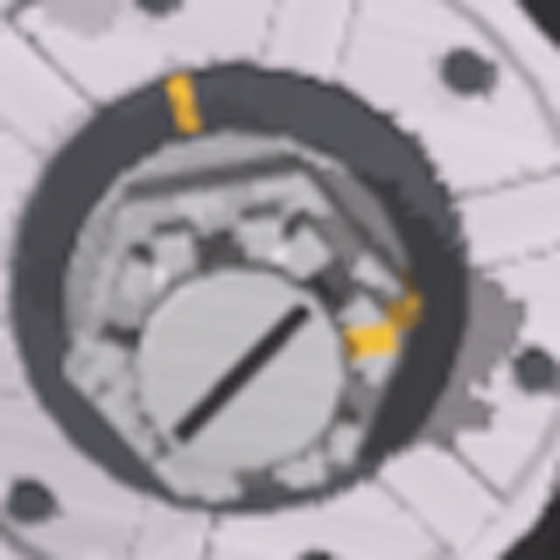

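```bash
python3 - <<'E'
from h import *
m=robot.camera_model("wrist"); np.set_printoptions(precision=4,suppress=True)
f=lambda x,y:np.array([x/7+225-.5,y/7+130-.5])
c=ray(m,f(240,366),.110)[0]; print("axle",c)
def ang(p,z): r=ray(m,p,z)[0]-c; return np.degrees(np.arctan2(r[1],r[0])),1000*np.hypot(r[0],r[1])
print("hub line",ang([250.8,144.4],.068), ang(f(178,82),.068),ang(f(190,128),.068))
print("mark crown top",ang(f(372,340),.105),"corner",ang(f(408,300),.094),ang(f(405,315),.085))
for p in [(310,180),(125,200),(65,365),(165,490),(370,470)]: print(p,ang(f(*p),.094))
g=[ray(m,f(*p),.11)[0] for p in((305,312),(182,436))]; e=g[0]-g[1]; print("groove",np.degrees(np.arctan2(e[1],e[0])),np.linalg.norm(e))
print("slots",[ang(f(*p),.105) for p in((218,245),(335,287),(120,330))])
s=robot.read_state(); R=Ro.from_rotvec(s["tool_rot"]).as_matrix(); print("tool x,y deg",np.degrees(np.arctan2(R[1,0],R[0,0])),np.degrees(np.arctan2(R[1,1],R[0,1])))
print("dtool cm",R.T@(c-np.array(s["eef_pos"]))*100)
E
```

```text
axle [0.6464 0.1258 0.11  ]
hub line (np.float64(30.90270488244076), np.float64(31.641010837235722)) (np.float64(30.85409967649553), np.float64(35.20238635893462)) (np.float64(31.148910901322136), np.float64(27.853207155195108))
mark crown top (np.float64(-67.22613904291877), np.float64(18.932631709513984)) corner (np.float64(-61.915135876770826), np.float64(25.398244637492805)) (np.float64(-72.23701150585012), np.float64(25.276332965881867))
(310, 180) (np.float64(-8.116363381573317), np.float64(25.43557846871036))
(125, 200) (np.float64(54.42864844086059), np.float64(26.277367375616006))
(65, 365) (np.float64(114.89348657667125), np.float64(26.202708532768078))
(165, 490) (np.float64(170.37203385742058), np.float64(26.454242476487206))
(370, 470) (np.float64(-120.9819712090355), np.float64(28.697716621360318))
groove -28.192628401149648 0.024926263696207342
slots [(np.float64(26.179828671130625), np.float64(16.446455551845954)), (np.float64(-37.462505018794204), np.float64(16.794863748690773)), (np.float64(92.47597812603505), np.float64(17.424706636450285))]
tool x,y deg 15.379289876392775 -74.62072036985155
dtool cm [ 0.5243  0.2835 11.982 ]
```

All three figures agree with the description. The nut is about 4.59 rad loose, the next slot lines up 0.51 rad past snug, so the total turn is about 5.10 rad. One grip can do it if I wind joint 6 back first.

```bash
python3 -m handwheel '[[0.52,0.28,0,0,0,0,8],[0,0,0,0,0,-0.18,8],[0,0,0,0,0,-0.18,8],[0,0,0,0,0,-0.18,8],[0,0,0,0,0,-0.18,8],[0,0,0,0,0,-0.18,8],[0,0,0,0,0,-0.18,8],[0,0,0,0,0,-0.18,8],[0,0,0,0,0,-0.18,8],[0,0,0,0,0,-0.18,8],[0,0,0,0,0,-0.18,8],[0,0,0,0,0,-0.18,8]]'
python3 -m handwheel '[[0,0,0,0,0,-0.18,8],[0,0,0,0,0,-0.18,8],[0,0,0,0,0,-0.18,8],[0,0,0,0,0,-0.18,8],[0,0,0,0,0,-0.18,8],[0,0,0,0,0,-0.18,8],[0,0,0,0,0,-0.18,8],[0,0,0,0,0,-0.18,8],[0,0,0,0,0,-0.18,8],[0,0,0,0,0,-0.18,8],[0,0,0,0,0,-0.18,8]]'
python3 -m handwheel '[[0,0,0,0,0,-0.18,8],[0,0,0,0,0,-0.18,8],[0,0,0,0,0,-0.18,8],[0,0,0,0,0,-0.18,8],[0,0,0,0,0,-0.18,8],[0,0,0,0,0,-0.18,8],[0,0,0,0,0,-0.18,8],[0,0,0,0,0,-0.18,8],[0,0,0,0,0,-0.18,8],[0,0,0,0,0,-0.18,8],[0,0,0,0,0,-0.146,8],[0,0,0,0,0,0,8]]'
python3 - <<'E'
from h import *
s=st(); print(s["joint_pos"])
im,d,m=cam("wrist"); np.savez("w2.npz",im=im,d=d)
uv=proj(m,[.6464,.1258,.1])[0].astype(int); x,y=uv; save("nut2.png",im,7,(x-42,y-40,x+42,y+40)); print(uv)
R=Ro.from_rotvec(s["tool_rot"]).as_matrix(); print("tool x deg",np.degrees(np.arctan2(R[1,0],R[0,0])),R[:,2])
E
```

```text
clock: 3.78
eef_pos: [0.6462, 0.1235, 0.232]
tool_rot: [1.353, 2.835, 0.0]
ft_force: [-0.9, -0.4, -0.4]
finger_gap: 0.0797
finger_force: 0.0
clock: 5.15
eef_pos: [0.6462, 0.1235, 0.232]
tool_rot: [-1.628, 2.686, -0.001]
ft_force: [-0.5, -1.2, -0.2]
finger_gap: 0.0797
finger_force: 0.0
clock: 6.65
eef_pos: [0.6462, 0.1238, 0.2319]
tool_rot: [-3.137, 0.176, -0.001]
ft_force: [-0.4, -0.0, -0.1]
finger_gap: 0.0797
finger_force: 0.0
t 6.65 tcp [0.6462 0.1238 0.2319] rot [-3.1366  0.1765 -0.0009] F [-0.3716 -0.0406 -0.1035] gap 0.0796724402512842 0.0
[ 0.1893  0.5659  0.4828  1.4871 -0.0001 -2.8399]
[254 184]
tool x deg -6.44112389746342 [ 0.0006  0.     -1.    ]
```

View pics/nut2.png

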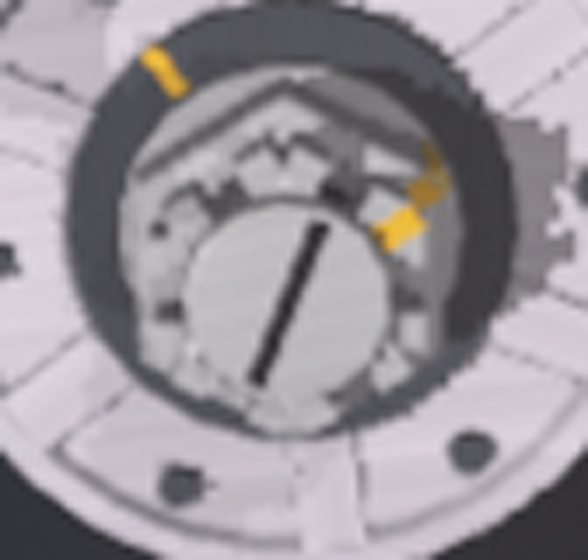

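```bash
python3 - <<'E'
from h import *
m=robot.camera_model("wrist"); np.set_printoptions(precision=4,suppress=True)
f=lambda x,y:np.array([x/7+254-42-.5,y/7+184-40-.5])
c=ray(m,f(288,302),.110)[0]; print("axle",c)
def ang(p,z): r=ray(m,p,z)[0]-c; return np.degrees(np.arctan2(r[1],r[0])),1000*np.hypot(r[0],r[1])
print("hub",ang(f(148,52),.068),ang(f(180,93),.068),"mark",ang(f(403,228),.105))
for p in [(287,90),(135,180),(437,180)]: print("corner",p,ang(f(*p),.094))
g=[ray(m,f(*p),.11)[0] for p in((320,226),(258,382))]; e=g[0]-g[1]; print("groove",np.degrees(np.arctan2(e[1],e[0])))
print("slots",[ang(f(*p),.105) for p in((168,310),(410,300),(228,192),(335,190))])
a,b=ray(m,f(168,310),.105)[0],ray(m,f(410,300),.105)[0]; print(np.degrees(np.arctan2(*(a-b)[1::-1])))
s=robot.read_state(); R=Ro.from_rotvec(s["tool_rot"]).as_matrix()
print("dtool cm",R.T@(c-np.array(s["eef_pos"]))*100)
E
```

```text
axle [0.6467 0.1272 0.11  ]
hub (np.float64(31.570330938137456), np.float64(36.47219808288755)) (np.float64(31.902680067571595), np.float64(28.313925057648195)) mark (np.float64(-66.37515013885258), np.float64(18.9573786637772))
corner (287, 90) (np.float64(-6.055984819076492), np.float64(27.378572298689917))
corner (135, 180) (np.float64(51.75453201474087), np.float64(26.674972541145042))
corner (437, 180) (np.float64(-63.833150660436985), np.float64(25.920276766477514))
groove -27.631038979554184
slots [(np.float64(92.19410518364943), np.float64(17.637406560478247)), (np.float64(-100.40047501187738), np.float64(17.583264370483736)), (np.float64(23.367855372075297), np.float64(17.068572169057973)), (np.float64(-30.399611292858566), np.float64(16.490737952992717))]
85.90653462284972
dtool cm [ 0.0045 -0.332  12.1795]
```

```bash
python3 -m handwheel '[[0,-0.3,0,0,0,0,8],[0,0,4,0,0,0,8],[0,0,4,0,0,0,8],[0,0,4,0,0,0,7],[0,0,2.5,0,0,0,7],[0,0,1.6,0,0,0,6.5],[0,0,0,0,0,0,6]]' 120
python3 -m handwheel '[[0,0,0,0,0,0,5],[0,0,0,0,0,0,4.3],[0,0,0,0,0,0,4.2],[0,0,0,0,0,0,4.2],[0,0,0,0,0,0,4.2],[0,0,0,0,0,0,4.2]]' 120
```

```text
clock: 7.58
eef_pos: [0.6462, 0.1278, 0.0697]
tool_rot: [3.136, -0.175, -0.002]
ft_force: [-0.8, 0.5, -0.0]
finger_gap: 0.0599
finger_force: 0.0
clock: 8.32
eef_pos: [0.6474, 0.128, 0.0723]
tool_rot: [-3.136, 0.173, -0.004]
ft_force: [-3.2, -0.3, 9.8]
finger_gap: 0.0442
finger_force: 103.5
```

```bash
python3 -m handwheel '[[0,0,-0.15,0,0,0.05,4.2],[0,0,0,0,0,0.15,4.2],[0,0,0,0,0,0.15,4.2],[0,0,0,0,0,0.15,4.2],[0,0,0,0,0,0.15,4.2],[0,0,0,0,0,0.15,4.2]]' 120
python3 - <<'E'
from h import *
s=st(); im,d,m=cam("wrist"); x,y=proj(m,[.6464,.1268,.1])[0].astype(int); save("nut3.png",im,6,(x-60,y-45,x+60,y+50))
E
```

```text
clock: 9.07
eef_pos: [0.6471, 0.1273, 0.0724]
tool_rot: [2.818, -1.388, 0.002]
ft_force: [1.0, -3.2, -6.2]
finger_gap: 0.0441
finger_force: 105.5
t 9.075 tcp [0.6471 0.1273 0.0724] rot [ 2.8177 -1.3884  0.0018] F [ 1.0158 -3.2218 -6.2242] gap 0.04405669935988688 105.48580063506961
```

View pics/nut3.png

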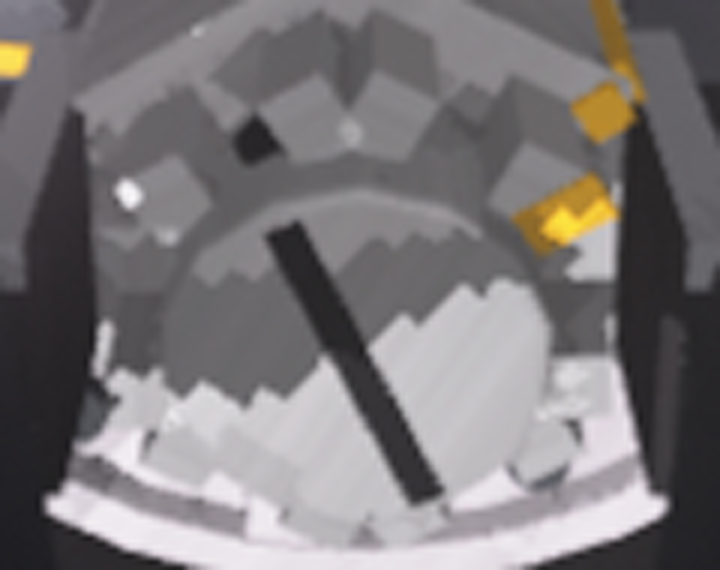

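The fingers hold the flats, and the mark at (605,110) has turned with the tool. I'll keep turning.

```bash
python3 -m handwheel '[[0,0,0,0,0,0.16,4.2],[0,0,0,0,0,0.16,4.2],[0,0,0,0,0,0.16,4.2],[0,0,0,0,0,0.16,4.2],[0,0,0,0,0,0.16,4.2],[0,0,0,0,0,0.16,4.2],[0,0,0,0,0,0.16,4.2],[0,0,0,0,0,0.16,4.2],[0,0,0,0,0,0.16,4.2],[0,0,0,0,0,0.16,4.2],[0,0,0,0,0,0.16,4.2],[0,0,0,0,0,0.16,4.2]]' 120
python3 -m handwheel '[[0,0,0,0,0,0.16,4.2],[0,0,0,0,0,0.16,4.2],[0,0,0,0,0,0.16,4.2],[0,0,0,0,0,0.16,4.2],[0,0,0,0,0,0.16,4.2],[0,0,0,0,0,0.16,4.2],[0,0,0,0,0,0.16,4.2],[0,0,0,0,0,0.16,4.2],[0,0,0,0,0,0.16,4.2],[0,0,0,0,0,0.16,4.2],[0,0,0,0,0,0.16,4.2],[0,0,0,0,0,0.16,4.2],[0,0,0,0,0,0,4.2]]' 120 || python3 -m handwheel '[[0,0,0,0,0,0.16,4.2],[0,0,0,0,0,0.16,4.2],[0,0,0,0,0,0.16,4.2],[0,0,0,0,0,0.16,4.2],[0,0,0,0,0,0.16,4.2],[0,0,0,0,0,0.16,4.2],[0,0,0,0,0,0.16,4.2],[0,0,0,0,0,0.16,4.2],[0,0,0,0,0,0.16,4.2],[0,0,0,0,0,0.16,4.2],[0,0,0,0,0,0.16,4.2],[0,0,0,0,0,0.16,4.2]]' 120
python3 - <<'E'
from h import *
s=st(); R=Ro.from_rotvec(s["tool_rot"]).as_matrix(); print("tool x deg",np.degrees(np.arctan2(R[1,0],R[0,0])),s["joint_pos"])
E
```

```text
clock: 10.62
eef_pos: [0.6457, 0.1277, 0.0723]
tool_rot: [0.483, -3.103, 0.0]
ft_force: [-9.5, -1.5, 3.2]
finger_gap: 0.044
finger_force: 106.6
clock: 12.12
eef_pos: [0.6465, 0.1289, 0.0724]
tool_rot: [-2.264, -2.176, -0.002]
ft_force: [-1.6, 6.3, -2.8]
finger_gap: 0.0441
finger_force: 106.1
t 12.125 tcp [0.6465 0.1289 0.0724] rot [-2.264  -2.1762 -0.0018] F [-1.5548  6.2854 -2.8228] gap 0.04406372006420937 106.10620189458132
tool x deg 87.73431508039943 [0.1959 0.6075 0.1481 1.1111 0.0017 1.8063]invalid input at $: expected 1 to 12 rows
```

```bash
python3 -m handwheel '[[0,0,0,0,0,0.12,4.2],[0,0,0,0,0,0.12,4.2],[0,0,0,0,0,0.12,4.2],[0,0,0,0,0,0.087,4.2],[0,0,0,0,0,0,4.2],[0,0,0,0,0,0,4.2]]' 120
python3 - <<'E'
from h import *
s=st(); R=Ro.from_rotvec(s["tool_rot"]).as_matrix(); print("tool x deg",np.degrees(np.arctan2(R[1,0],R[0,0])))
im,d,m=cam("wrist"); x,y=proj(m,[.6464,.1268,.1])[0].astype(int); print(x,y); save("nut4.png",im,6,(x-60,y-45,x+60,y+50))
E
```

```text
clock: 12.88
eef_pos: [0.6469, 0.1288, 0.0724]
tool_rot: [-2.686, -1.627, -0.002]
ft_force: [-0.3, 6.1, -4.7]
finger_gap: 0.0441
finger_force: 104.7
t 12.875 tcp [0.6469 0.1288 0.0724] rot [-2.6864 -1.6265 -0.0022] F [-0.3001  6.1468 -4.7006] gap 0.04409014199598645 104.66531474143267
tool x deg 62.385731707608635
256 276
```

View pics/nut4.png

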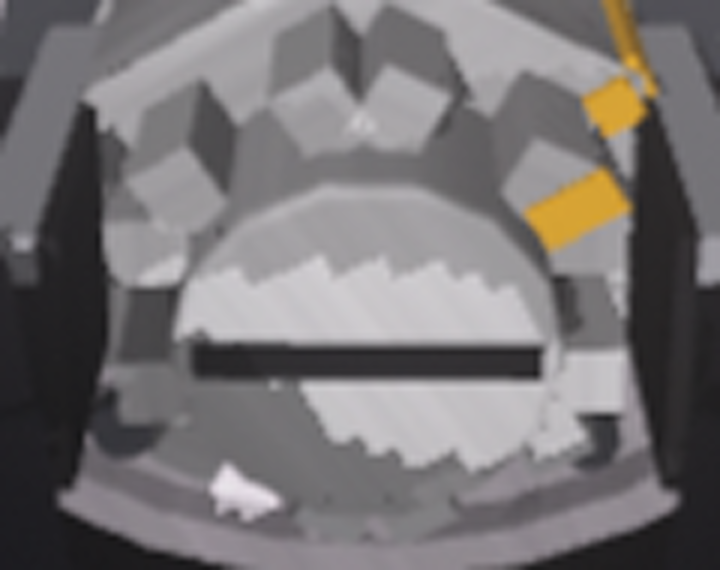

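The dark groove at (365,362) lies exactly across the slots at left (145,325) and right (585,320). The nut is set. Now release, rise and go over the carrier.

```bash
python3 -m handwheel '[[0,0,0,0,0,0,5],[0,0,0,0,0,0,6.5],[0,0,0,0,0,0,6.5],[0,0,0,0,0,0,6.5],[0,0,-2,0,0,0,6.5],[0,0,-4,0,0,0,6.5],[0,0,-6,0,0,0,6.5],[0,0,-6,0,0,0,6.5],[0,0,0,0,0,0,6.5]]' 120
python3 - <<'E'
from h import *
s=st(); im,d,m=cam("wrist"); x,y=proj(m,[.6464,.1268,.1])[0].astype(int); print(x,y); save("nut5.png",im,6,(x-50,y-40,x+50,y+40))
E
python3 -m handwheel '[[-5.2,2.7,0,0,0,0,6.5],[-5.2,2.7,0,0,0,0,6.5],[-5.2,2.7,0,0,0,0,6.5],[-5.2,2.7,0,0,0,0,6.5],[0,0,0,0,0,0,6.5],[0,0,0,0,0,0,6.5]]' 60
python3 - <<'E'
from h import *
s=st(); im,d,m=cam("wrist"); save("bay1.png",im,1.5); np.savez("bay1.npz",im=im,d=d,R=m["R"],t=m["t"])
E
```

```text
clock: 14.05
eef_pos: [0.6486, 0.1281, 0.2573]
tool_rot: [2.687, 1.622, 0.012]
ft_force: [0.6, 0.1, -0.6]
finger_gap: 0.0648
finger_force: 0.0
t 14.05 tcp [0.6486 0.1281 0.2573] rot [2.6873 1.6217 0.0124] F [ 0.6222  0.0569 -0.6483] gap 0.06483780849282791 0.0
254 179
clock: 14.85
eef_pos: [0.6449, -0.1064, 0.2508]
tool_rot: [-2.689, -1.622, 0.002]
ft_force: [-0.2, 0.8, 0.0]
finger_gap: 0.0653
finger_force: 0.0
t 14.85 tcp [ 0.6449 -0.1064  0.2508] rot [-2.6892 -1.6218  0.0016] F [-0.2029  0.768   0.0245] gap 0.0653197622713507 0.0
```

View pics/nut5.png

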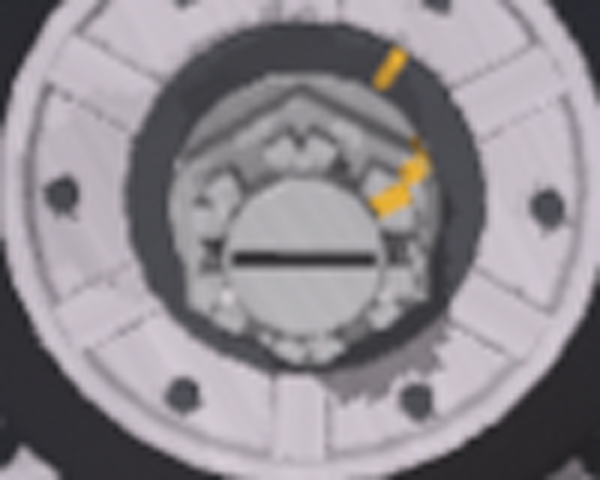

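View pics/bay1.png

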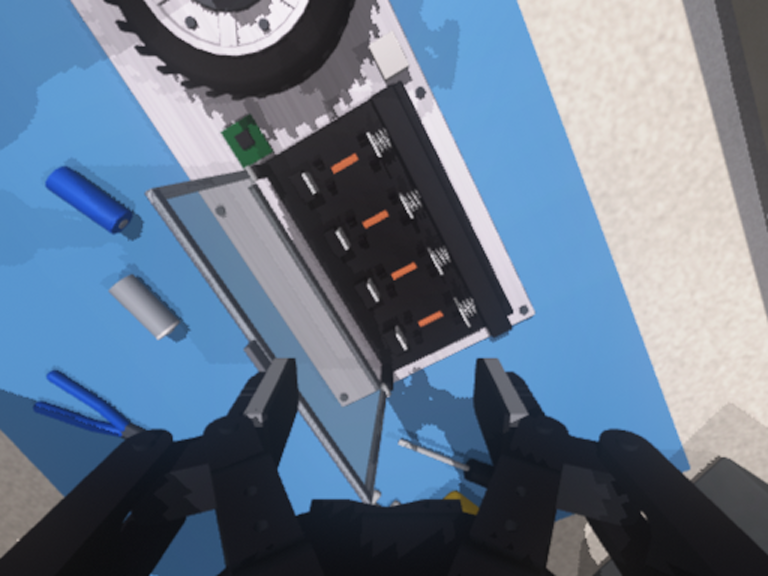

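The nut is confirmed: the mark is about 30° past the hub line and the groove runs through the slots. In the carrier view the contact tabs are at (309,183)…(401,337) and the springs at (378,143)…(466,308).

```bash
python3 - <<'E'
from h import *
a=np.load("bay1.npz"); im,d=a["im"],a["d"]; m=robot.camera_model("wrist"); m["R"],m["t"]=a["R"],a["t"]; P=cloud(m,d)
np.set_printoptions(precision=4,suppress=True)
hsv=cv2.cvtColor(im,cv2.COLOR_RGB2HSV); br=(hsv[...,1]<60)&(hsv[...,2]>95)
box=np.zeros((384,512),np.uint8); cv2.fillPoly(box,[np.array([[185,112],[262,62],[328,210],[265,240]])],1)
n,l,s,c=cv2.connectedComponentsWithStats((br&(box>0)).astype(np.uint8))
for j in range(1,n):
    if s[j,4]<12: continue
    q=P[l==j]; z=np.percentile(q[:,2],85)
    t=q[q[:,2]>z-.004]; t=t[t[:,2]<z+.004]
    print(c[j],s[j,4],"z85",z,"top mean",t.mean(0),"x",t[:,0].min(),t[:,0].max(),"y",t[:,1].min(),t[:,1].max())
E
```

```text
[251.9771  94.2214] 131 z85 0.0554026295359579 top mean [ 0.6764 -0.0267  0.0557] x 0.6755582238705838 0.6775891634038406 y -0.03639788250917461 -0.016796613402383122
[205.4706 121.8039] 51 z85 0.04197204530141027 top mean [ 0.615  -0.0277  0.0409] x 0.6132438119615983 0.6162913236267572 y -0.036508651215568934 -0.019110264345891827
[272.7647 135.549 ] 102 z85 0.05523737074985979 top mean [ 0.6772 -0.0801  0.0552] x 0.6763161295965037 0.6784253890732724 y -0.0899457991267458 -0.07078226068074808
[227.7111 159.7556] 45 z85 0.041815771867592166 top mean [ 0.6158 -0.0815  0.0411] x 0.614325398484455 0.6171850467582183 y -0.09033450004051542 -0.07277583828424428
[292.6214 172.3883] 103 z85 0.05527054946221951 top mean [ 0.6781 -0.1331  0.0555] x 0.6771436038231182 0.6788470004804376 y -0.1430643577221419 -0.1245974566473758
[248.175 194.6  ] 40 z85 0.04226397580662035 top mean [ 0.6168 -0.1352  0.0414] x 0.615222451646044 0.617918265028135 y -0.1443382962642959 -0.12670824571314185
[310.4622 206.2101] 119 z85 0.05500821373616133 top mean [ 0.68   -0.1867  0.0555] x 0.6780545358947816 0.6924181384899768 y -0.19692533332212472 -0.17670601693406165
[267.119  226.7381] 42 z85 0.04187332062837203 top mean [ 0.6175 -0.1892  0.0413] x 0.6161377935445413 0.6188196910569811 y -0.19862331785822385 -0.1810678915965488
```

```bash
python3 - <<'E'
from h import *
im=np.load("bay1.npz")["im"]; save("bay2.png",im,6,(190,80,322,178))
E
```

```text
(no output)
```

View pics/bay2.png

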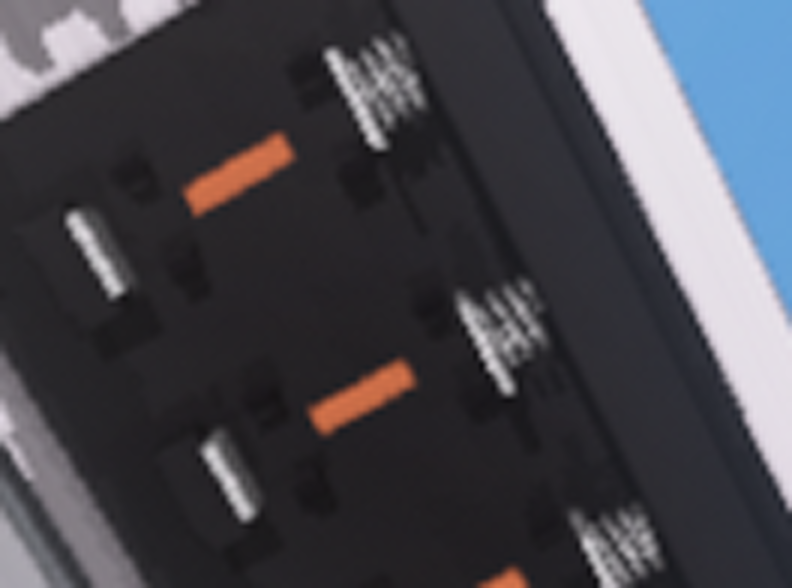

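```bash
cat >> h.py <<'E'
def cell(m,im,d,xy,r=.06):
    P=cloud(m,d); k=(np.hypot(P[...,0]-xy[0],P[...,1]-xy[1])<r)&(P[...,2]>.010)&(P[...,2]<.032)&(d>0)
    hsv=cv2.cvtColor(im,cv2.COLOR_RGB2HSV); k&=hsv[...,1]<90
    n,l,s,c=cv2.connectedComponentsWithStats(k.astype(np.uint8)); j=1+np.argmax(s[1:,4]); q=P[l==j]
    t=q[q[:,2]>.014]; b=cv2.minAreaRect((t[:,:2]*1000).astype(np.float32)); bx=cv2.boxPoints(b)/1000
    e=[(bx[i]-bx[i-1]) for i in range(4)]; e=max(e,key=np.linalg.norm); a=e/np.linalg.norm(e); c0=np.array(b[0])/1000
    w=t[:,:2]@a-c0@a; g=im[l==j][q[:,2]>.014].mean(1)
    lo,hi=np.median(g[w<-.027]),np.median(g[w>.027])
    print("n",len(t),"centre",c0,"size",b[1],"axis deg",np.degrees(np.arctan2(a[1],a[0])),"zmax",np.percentile(t[:,2],97),"bright lo/hi",lo,hi, "mid",np.median(g[abs(w)<.02]))
E
python3 - <<'E'
from h import *
np.set_printoptions(precision=4,suppress=True)
a=np.load("bay1.npz"); m=robot.camera_model("wrist"); cell(m,a["im"],a["d"],(.409,-.0515))
for xy in((.409,-.0515),(.374,.298)):
    im,d,m=cam("top"); cell(m,im,d,xy)
E
```

```text
n 821 centre [ 0.4135 -0.0526] size (20.935670852661133, 64.85648345947266) axis deg -80.87134 zmax 0.028281483057461677 bright lo/hi 158.5 176.66666666666666 mid 159.0
n 237 centre [ 0.4085 -0.0523] size (25.105693817138672, 65.26400756835938) axis deg 99.73983 zmax 0.026318844950232723 bright lo/hi 166.66666666666666 155.66666666666666 mid 157.0
n 238 centre [0.3733 0.2983] size (63.68898010253906, 25.285320281982422) axis deg -106.149994 zmax 0.026848124911725085 bright lo/hi 157.66666666666666 121.0 mid 134.0
```

```bash
python3 -m handwheel '[[-1.5,-5.85,0,0,0,0,7],[-1.5,-5.85,0,0,0,0,7],[-1.5,-5.85,0,0,0,0,7],[-1.5,-5.85,0,0,0,0,7],[0,0,0,0,0,-0.16,7],[0,0,0,0,0,-0.16,7],[0,0,3,0,0,-0.16,7],[0,0,3.5,0,0,-0.16,7],[0,0,3.5,0,0,0,7],[0,0,0,0,0,0,7]]' 60
python3 - <<'E'
from h import *
s=st(); R=Ro.from_rotvec(s["tool_rot"]).as_matrix(); print("tool x deg",np.degrees(np.arctan2(R[1,0],R[0,0])))
im,d,m=cam("wrist"); cell(m,im,d,(.41,-.052))
E
```

```text
clock: 16.25
eef_pos: [0.4148, -0.0511, 0.1508]
tool_rot: [-2.039, -2.386, 0.003]
ft_force: [0.1, 0.9, 0.4]
finger_gap: 0.0699
finger_force: 0.0
t 16.25 tcp [ 0.4148 -0.0511  0.1508] rot [-2.0393 -2.3857  0.0031] F [0.1371 0.9409 0.4262] gap 0.06994287616546786 0.0
tool x deg 98.95118119716878
n 1479 centre [ 0.41   -0.0531] size (24.284921646118164, 64.39047241210938) axis deg 99.37802 zmax 0.028010045700698673 bright lo/hi 156.66666666666666 118.66666666666667 mid 133.66666666666666
```

```bash
python3 -m handwheel '[[-0.12,-0.5,3,0,0,0,6],[0,0,5,0,0,0,5],[0,0,4.5,0,0,0,4.6],[0,0,2.35,0,0,0,4.6],[0,0,0,0,0,0,4],[0,0,0,0,0,0,2.4],[0,0,0,0,0,0,2.2],[0,0,0,0,0,0,2.2],[0,0,0,0,0,0,2.2],[0,0,0,0,0,0,2.2],[0,0,0,0,0,0,2.2]]' 50
```

```text
clock: 17.68
eef_pos: [0.4131, -0.0539, 0.0055]
tool_rot: [2.041, 2.385, 0.003]
ft_force: [-2.3, 1.7, 8.6]
finger_gap: 0.0247
finger_force: 49.4
```

```bash
python3 -m handwheel '[[0,0,-1,0,0,0,2.2],[0,0,-4.5,0,0,0.171,2.2],[0,0,-5.5,0,0,0.171,2.2],[0,0,-5.5,0,0,0.171,2.2],[0,0,-5.5,0,0,0.171,2.2],[0,0,-5.5,0,0,0.171,2.2],[0,0,0,0,0,0.171,2.2],[0,0,0,0,0,0.171,2.2],[0,0,0,0,0,0.171,2.2],[0,0,0,0,0,0.171,2.2],[0,0,0,0,0,0.171,2.2],[0,0,0,0,0,0,2.2]]' 50
python3 - <<'E'
from h import *
s=st(); R=Ro.from_rotvec(s["tool_rot"]).as_matrix(); print("tool x deg",np.degrees(np.arctan2(R[1,0],R[0,0])),R[:,2],s["joint_pos"][5])
im,d,m=cam("wrist"); np.savez("held.npz",im=im,d=d)
P=(cloud(m,d)-np.array(s["eef_pos"]))@R
k=(abs(P[...,1])<.016)&(abs(P[...,0])<.05)&(P[...,2]<.03)&(P[...,2]>-.04)&(d>0)
q=P[k]; 
for y in(-.006,0,.006):
    t=q[abs(q[:,1]-y)<.002]; print(y,"x max",np.percentile(t[:,0],[50,97,100]),"z min",np.percentile(t[:,2],[0,3,50]))
ys,xs=np.nonzero(k); save("held.png",im,3,(max(xs.min()-30,0),max(ys.min()-30,0),min(xs.max()+30,512),min(ys.max()+30,384)))
E
```

```text
clock: 19.18
eef_pos: [0.4115, -0.0539, 0.2799]
tool_rot: [3.141, 0.026, 0.002]
ft_force: [0.3, -0.8, 0.0]
finger_gap: 0.0247
finger_force: 49.7
t 19.175 tcp [ 0.4115 -0.0539  0.2799] rot [3.1413 0.0263 0.0022] F [ 0.2551 -0.7969  0.0213] gap 0.02466811615353397 49.70466411206871
tool x deg 0.9601238322732857 [ 0.0014 -0.0002 -1.    ] 2.9947274620981124
-0.006 x max [0.0092 0.0344 0.0347] z min [-0.0222 -0.021  -0.0196]
0 x max [0.0094 0.0344 0.0347] z min [-0.0237 -0.0224 -0.0214]
0.006 x max [0.0097 0.0344 0.0348] z min [-0.0224 -0.0217 -0.0201]
```

View pics/held.png

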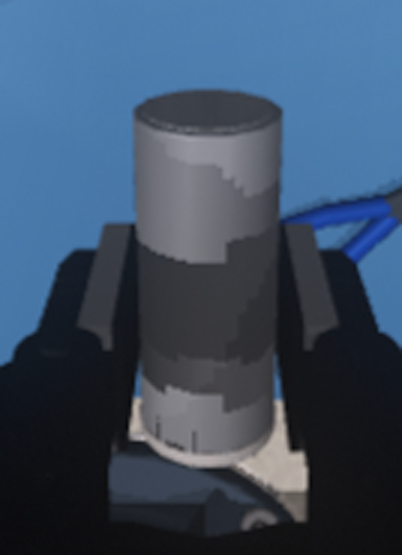

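The held cell is level in the grip, dark flat end ahead at (207,115) and white plus ring nearest at (207,450). I'll check the cover's clearance before going in.

```bash
python3 - <<'E'
from h import *
np.set_printoptions(precision=3,suppress=True)
a=np.load("bay1.npz"); m=robot.camera_model("wrist"); m["R"],m["t"]=a["R"],a["t"]; P=cloud(m,a["d"])
k=(P[...,2]>.06)&(P[...,2]<.2)&(P[...,0]>.5)&(P[...,0]<.72)&(P[...,1]<.02)&(P[...,1]>-.22)
q=P[k]
for z in np.arange(.06,.2,.02):
    t=q[(q[:,2]>=z)&(q[:,2]<z+.02)]; print(round(z,2),len(t), t[:,0].min() if len(t) else 0, np.percentile(t[:,0],[50,98]) if len(t) else 0)
for y0 in(-.0,-.054,-.21):
    t=P[(abs(P[...,1]-y0)<.004)&(P[...,0]>.57)&(P[...,0]<.71)]; o=np.argsort(t[:,0])[::max(1,len(t)//14)]; print(y0,t[o][:,[0,2]].tolist().__repr__()[:900])
E
```

```text
0.06 1176 0.5796129785684618 [0.583 0.585]
0.08 1338 0.5779790273841476 [0.581 0.583]
0.1 1621 0.5760153727994949 [0.579 0.581]
0.12 1962 0.5743421578727953 [0.577 0.58 ]
0.14 2388 0.5726873885467791 [0.575 0.578]
0.16 2827 0.570745070663623 [0.574 0.576]
0.18 1553 0.5660328534047453 [0.571 0.574]
0.2 0 0 0
-0.0 [[0.5701465683144684, 0.18223331764342943], [0.5721361245595777, 0.1647190311625108], [0.5735644033697349, 0.15316857191681957], [0.5752697618272459, 0.13353632589401887], [0.5774358167360775, 0.11269368373503326], [0.5803918801636045, 0.0843499834984354], [0.5883326561364196, 0.05750274946679691], [0.5975613329040763, 0.021670849103404673], [0.6147078832335691, 0.021243318464944264], [0.6320703614561539, 0.02085052009743145], [0.6488071923333609, 0.020197818953859695], [0.6656983108877984, 0.021732216475275717], [0.6817027496795538, 0.02214428643475615], [0.6956629114121087, 0.05243731543727976], [0.7088480196481882, 0.052515525833712905]]
-0.054 [[0.5701044505048011, 0.18305103803740758], [0.5725199155951003, 0.17412933484481058], [0.5736141634319986, 0.013605420618158316],
[... 475 characters left out ...]
6], [0.7096311448824779, 0.05286066472916048]]
-0.21 [[0.5701727392591739, 0.18269407233770124], [0.5747931320204572, 0.17493385869731914], [0.576125556610138, 0.1635721191685252], [0.5779800616977646, 0.14563038562816474], [0.5797804093124143, 0.11989400443639384], [0.5820997892904162, 0.0941751568906136], [0.5848303672808541, 0.026166067620783592], [0.5894460428107974, 0.021889003666708564], [0.5975080689080915, 0.021739819544934237], [0.6210554987788659, 0.022134595818260782], [0.6401626272841808, 0.02133867672866111], [0.6590430143646648, 0.02171226050307315], [0.6770121753375707, 0.021757697180524446], [0.6954999015615426, 0.054334211571859886], [0.709973575579072, 0.05499330045762921]]
```

```bash
python3 -m handwheel '[[5.63,-0.57,0,0,0,0,2.2],[5.63,-0.57,0,0,0,0,2.2],[5.63,-0.57,0,0,0,0,2.2],[5.63,-0.57,0,0,0,0,2.2],[0,0,4,0,0,0,2.2],[0,0,5,0,0,0,2.2],[0,0,5,0,0,0,2.2],[0,0,5,0,0,0,2.2],[0,0,2.5,0,0,0,2.2],[0,0,0,0,0,0,2.2],[0,0,0,0,0,0,2.2]]' 70
python3 - <<'E'
from h import *
s=st(); R=Ro.from_rotvec(s["tool_rot"]).as_matrix(); print("tool x deg",np.degrees(np.arctan2(R[1,0],R[0,0])),R[:,2])
im,d,m=cam("wrist")
P0=cloud(m,d); P=(P0-np.array(s["eef_pos"]))@R
q=P[(abs(P[...,1])<.004)&(abs(P[...,0])<.04)&(P[...,2]<.005)&(P[...,2]>-.04)&(d>0)]
print("flat x",np.percentile(q[:,0],[97,100]),"top z",np.median(q[abs(q[:,0])<.02][:,2]))
x,y=proj(m,[.65,-.027,.06])[0].astype(int); print(x,y); save("ins1.png",im,3,(max(x-110,0),max(y-110,0),min(x+110,512),min(y+80,384)))
q=P0[(P0[...,2]>.050)&(P0[...,2]<.058)&(P0[...,0]<.684)&(P0[...,0]>.668)&(abs(P0[...,1]+.0815)<.02)]; print("plateB",np.median(q,0),len(q))
E
```

```text
clock: 20.6
eef_pos: [0.6364, -0.0277, 0.0655]
tool_rot: [3.141, 0.027, 0.003]
ft_force: [0.4, 0.3, -0.0]
finger_gap: 0.0243
finger_force: 70.0
t 20.6 tcp [ 0.6364 -0.0277  0.0655] rot [3.1414 0.0275 0.003 ] F [ 0.4496  0.2664 -0.0232] gap 0.024326107814539966 70.02130509819835
tool x deg 1.0029755905521291 [ 0.0019 -0.     -1.    ]
flat x [0.0344 0.0348] top z -0.021267939242834055
254 220
plateB [ 0.6781 -0.0796  0.055 ] 220
```

View pics/ins1.png

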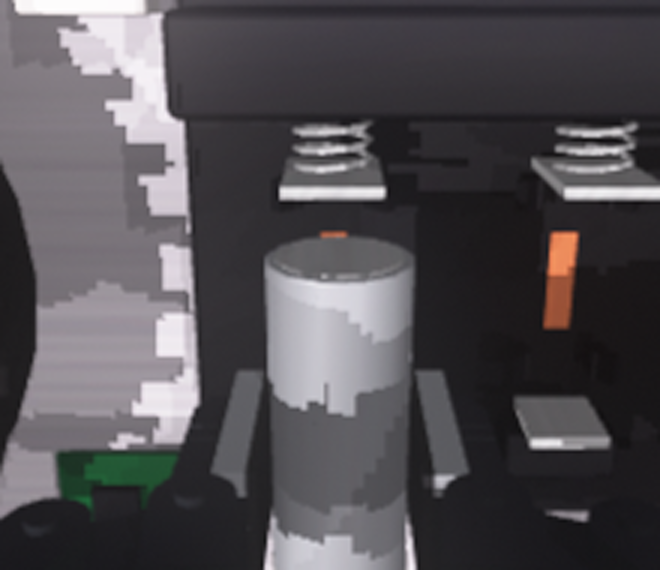

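```bash
python3 -m handwheel '[[0,-0.05,1,0,0,0,2.2],[0,0,0.8,0,0,0,2.2],[0.4,0,0,0,0,0,2.2],[0.4,0,0,0,0,0,2.2],[0.47,0,0,0,0,0,2.2],[0,0,0,0,0,0,2.2],[0,0,0,0,0,0,2.2]]' 90
python3 - <<'E'
from h import *
s=st(); R=Ro.from_rotvec(s["tool_rot"]).as_matrix()
im,d,m=cam("wrist")
P=(cloud(m,d)-np.array(s["eef_pos"]))@R
q=P[(abs(P[...,1])<.004)&(abs(P[...,0])<.04)&(P[...,2]<.005)&(P[...,2]>-.04)&(d>0)]
print("flat x",np.percentile(q[:,0],[95,97,100]),"top z",np.median(q[abs(q[:,0])<.02][:,2]))
E
```

```text
clock: 21.52
eef_pos: [0.6478, -0.027, 0.0455]
tool_rot: [-3.141, -0.025, 0.001]
ft_force: [-4.2, -0.5, -1.8]
finger_gap: 0.0236
finger_force: 83.3
t 21.525 tcp [ 0.6478 -0.027   0.0455] rot [-3.1415 -0.0248  0.0014] F [-4.175  -0.5039 -1.8497] gap 0.023600421773447112 83.2573486911133
flat x [0.0363 0.0365 0.0389] top z -0.021201206430520727
```

```bash
python3 -m handwheel '[[0.3,0,0,0,0,0,2.2],[0,0,0,0,0,0,2.2],[0,0,0.5,0,0,0,2.2],[0,0,0.6,0,0,0,2.2],[0,0,0,0,0,0,2.2]]' 90
python3 - <<'E'
from h import *
s=st(); R=Ro.from_rotvec(s["tool_rot"]).as_matrix()
im,d,m=cam("wrist")
P=(cloud(m,d)-np.array(s["eef_pos"]))@R
q=P[(abs(P[...,1])<.004)&(abs(P[...,0])<.032)&(P[...,2]<.005)&(P[...,2]>-.04)&(d>0)]
t=q[abs(q[:,0])<.015]; print("top z",np.median(t[:,2]),"slope",np.polyfit(t[:,0],t[:,2],1)[0])
E
```

```text
clock: 22.2
eef_pos: [0.6506, -0.0269, 0.0343]
tool_rot: [3.141, 0.025, -0.002]
ft_force: [-4.4, 0.6, -3.0]
finger_gap: 0.0241
finger_force: 83.2
t 22.2 tcp [ 0.6506 -0.0269  0.0343] rot [ 3.1415  0.0248 -0.0016] F [-4.4408  0.5813 -2.9847] gap 0.024061446985281707 83.15261655952781
top z -0.021202777109579997 slope 0.0015233686887850578
```

```bash
python3 -m handwheel '[[0,0,0.3,0,0,0,2.2],[0,0,0.3,0,0,0,2.2],[0,0,0,0,0,0,2.2]]' 90
```

```text
clock: 22.62
eef_pos: [0.6513, -0.0265, 0.03]
tool_rot: [-3.141, -0.025, -0.002]
ft_force: [-10.3, 3.4, 15.6]
finger_gap: 0.024
finger_force: 85.4
```

```bash
python3 -m handwheel '[[-0.15,0,0,0,0,0,2.2],[0,0,0,0,0,0,2.8],[0,0,0,0,0,0,3.2],[0,0,0,0,0,0,3.8],[0,0,0,0,0,0,3.8],[0,0,-2,0,0,0,4],[0,0,-4,0,0,0,4],[0,0,-5,0,0,0,4],[0,0,-5,0,0,0,4],[0,0,0,0,0,0,4]]' 50
python3 - <<'E'
from h import *
s=st(); im,d,m=cam("wrist"); P=cloud(m,d); np.set_printoptions(precision=4,suppress=True)
q=P[(abs(P[...,1]+.0273)<.003)&(P[...,2]>.044)&(P[...,2]<.06)&(P[...,0]>.605)&(P[...,0]<.695)]
for lo in np.arange(.612,.692,.004):
    t=q[(q[:,0]>=lo)&(q[:,0]<lo+.004)]; print(round(lo,3),len(t),np.median(t[:,2]).round(4) if len(t) else '',end=' | ')
x,y=proj(m,[.65,-.027,.05])[0].astype(int); print(x,y); save("ins2.png",im,4,(max(x-90,0),max(y-75,0),min(x+90,512),min(y+65,384)))
E
```

```text
clock: 23.88
eef_pos: [0.6517, -0.027, 0.193]
tool_rot: [3.141, 0.025, 0.011]
ft_force: [0.8, -0.2, -1.1]
finger_gap: 0.04
finger_force: 0.0
t 23.875 tcp [ 0.6517 -0.027   0.193 ] rot [3.1411 0.0248 0.0106] F [ 0.8066 -0.173  -1.0984] gap 0.03995316945456833 0.0
0.612 0  | 0.616 9 0.0512 | 0.62 20 0.0514 | 0.624 15 0.0515 | 0.628 19 0.0515 | 0.632 16 0.0514 | 0.636 20 0.0514 | 0.64 18 0.0514 | 0.644 18 0.0517 | 0.648 19 0.0517 | 0.652 19 0.0507 | 0.656 22 0.0514 | 0.66 24 0.0514 | 0.664 21 0.0511 | 0.668 20 0.0516 | 0.672 23 0.0514 | 0.676 24 0.0514 | 0.68 29 0.0518 | 0.684 8 0.0464 | 0.688 13 0.0536 | 255 183
```

View pics/ins2.png

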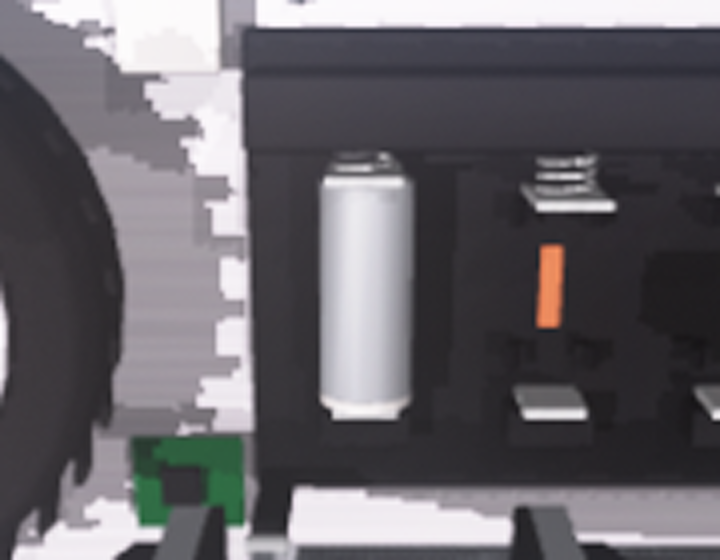

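Bay 1's cell is home: top at about 50 mm, level, plus end on its tab at (365,410). Now the second cell.

```bash
python3 -m handwheel '[[0,0,-4.5,0,0,0,5],[0,0,-4.5,0,0,-0.184,6],[0,0,0,0,0,-0.184,7],[0,0,0,0,0,-0.184,7],[0,0,0,0,0,-0.184,7],[0,0,0,0,0,-0.184,7],[0,0,0,0,0,-0.184,7],[0,0,0,0,0,-0.184,7],[0,0,0,0,0,-0.184,7],[0,0,0,0,0,-0.184,7],[0,0,0,0,0,-0.184,7],[0,0,0,0,0,-0.184,7]]' 50
python3 - <<'E'
from h import *
s=st(); R=Ro.from_rotvec(s["tool_rot"]).as_matrix(); print("yaw",np.degrees(np.arctan2(R[1,0],R[0,0])))
im,d,m=cam("top"); cell(m,im,d,(.374,.298),.08); save("top2.png",im,1.5)
print(R.T@(np.array([.374,.298,.16])-s["eef_pos"])*100)
E
```

```text
clock: 25.42
eef_pos: [0.6494, -0.027, 0.2772]
tool_rot: [-1.635, -2.68, 0.002]
ft_force: [-0.6, -0.4, 0.1]
finger_gap: 0.0699
finger_force: 0.0
t 25.425 tcp [ 0.6494 -0.027   0.2772] rot [-1.6354 -2.6802  0.0017] F [-0.6085 -0.3674  0.0724] gap 0.06987129766713074 0.0
yaw 117.21647431143761
n 239 centre [0.3734 0.2981] size (64.03099060058594, 25.170654296875) axis deg -106.07753 zmax 0.02661721858911477 bright lo/hi 156.0 119.33333333333333 mid 140.0
[41.4869 -9.6094 11.7813]
```

View pics/top2.png

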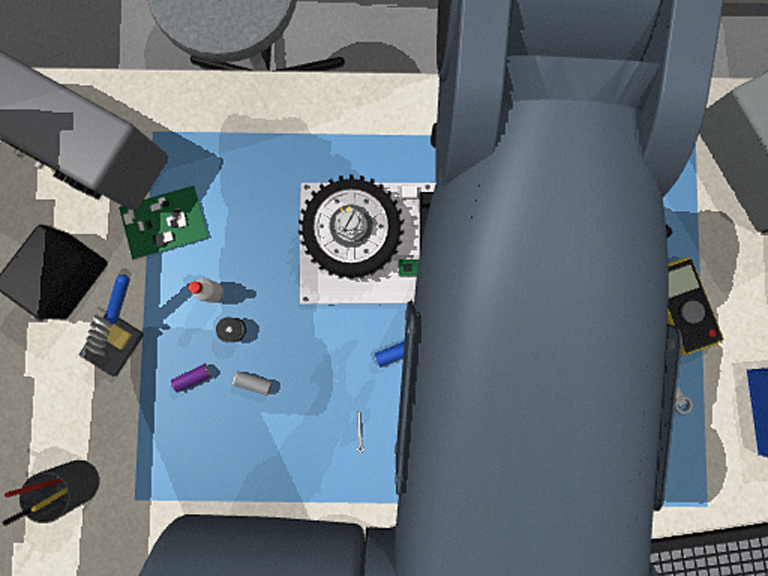

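The left cell is still at (252,383). That makes 15 pictures viewed, one over the limit of 14, so I view no more and check by numbers from here.

```bash
python3 -m handwheel '[[5.19,-1.2,0,0,0,0,7],[5.19,-1.2,0,0,0,0,7],[5.19,-1.2,0,0,0,0,7],[5.19,-1.2,0,0,0,0,7],[5.19,-1.2,0,0,0,0,7],[5.19,-1.2,0,0,0,0,7],[5.19,-1.2,0,0,0,0,7],[5.19,-1.2,0,0,0,0,7],[0,0,0,0,0,-0.184,7],[0,0,0,0,0,-0.184,7],[0,0,0,0,0,-0.184,7],[0,0,0,0,0,-0.184,7]]' 50
python3 -m handwheel '[[0,0,3,0,0,-0.184,7],[0,0,4,0,0,-0.184,7],[0,0,4.7,0,0,-0.184,7],[0,0,0,0,0,-0.184,7],[0,0,0,0,0,-0.184,7],[0,0,0,0,0,-0.184,7],[0,0,0,0,0,-0.184,7],[0,0,0,0,0,-0.184,7],[0,0,0,0,0,-0.184,7],[0,0,0,0,0,0,7]]' 50
python3 - <<'E'
from h import *
s=st(); R=Ro.from_rotvec(s["tool_rot"]).as_matrix(); print("yaw",np.degrees(np.arctan2(R[1,0],R[0,0])),s["joint_pos"])
im,d,m=cam("wrist"); cell(m,im,d,(.374,.298)); np.savez("c2.npz",im=im,d=d)
# per-end colour along axis
P=cloud(m,d)
a=np.array([np.cos(np.radians(-106)),np.sin(np.radians(-106))]); w=(P[...,:2]-[.3737,.298])@a; v=(P[...,:2]-[.3737,.298])@np.array([-a[1],a[0]])
for x in np.arange(-.034,.035,.004):
    k=(abs(w-x)<.002)&(abs(v)<.006)&(P[...,2]>.012); print(round(x,3),k.sum(),im[k].mean(0).round() if k.any() else '', P[k][:,2].mean().round(4) if k.any() else '')
E
```

```text
clock: 26.98
eef_pos: [0.3761, 0.2999, 0.2778]
tool_rot: [-0.567, -3.089, 0.002]
ft_force: [-0.1, -0.7, -0.2]
finger_gap: 0.0701
finger_force: 0.0
clock: 28.22
eef_pos: [0.376, 0.2997, 0.161]
tool_rot: [1.884, -2.512, 0.0]
ft_force: [0.9, 0.1, -0.1]
finger_gap: 0.0697
finger_force: 0.0
t 28.225 tcp [0.376  0.2997 0.161 ] rot [ 1.8839 -2.5125  0.0001] F [ 0.8713  0.0861 -0.107 ] gap 0.06967784266821894 0.0
yaw -106.27323223585582 [ 0.673   0.1999 -0.23    1.1422 -0.     -0.6138]
n 1399 centre [0.3759 0.2976] size (63.79398727416992, 24.094749450683594) axis deg -105.62701 zmax 0.027866958001538357 bright lo/hi 154.66666666666666 122.0 mid 134.33333333333334
-0.034 0  
-0.03 37 [174. 174. 183.] 0.0267
-0.026 41 [140. 142. 152.] 0.0264
-0.022 38 [139. 141. 152.] 0.0263
-0.018 39 [139. 141. 152.] 0.0265
-0.014 38 [139. 142. 152.] 0.0264
-0.01 40 [140. 143. 153.] 0.0266
-0.006 43 [141. 143. 153.] 0.0266
-0.002 40 [141. 143. 154.] 0.0265
0.002 40 [140. 143. 153.] 0.0266
0.006 182 [43. 45. 52.] 0.1914
0.01 1970 [15. 16. 20.] 0.2404
0.014 47 [142. 143. 154.] 0.0266
0.018 48 [141. 143. 154.] 0.0263
0.022 48 [141. 143. 154.] 0.0264
0.026 47 [141. 143. 154.] 0.0265
0.03 68 [112. 115. 126.] 0.0232
0.034 0
```

```bash
python3 -m handwheel '[[0.2,0,4,0,0,0.01,6],[0,0,5,0,0,0,5],[0,0,4.5,0,0,0,4.6],[0,0,2.3,0,0,0,4.6],[0,0,0,0,0,0,4],[0,0,0,0,0,0,2.4],[0,0,0,0,0,0,2.2],[0,0,0,0,0,0,2.2],[0,0,0,0,0,0,2.2],[0,0,0,0,0,0,2.2],[0,0,0,0,0,0,2.2]]' 70
```

```text
clock: 29.65
eef_pos: [0.3765, 0.2986, 0.0048]
tool_rot: [-1.875, 2.519, 0.0]
ft_force: [-1.4, -0.5, 8.5]
finger_gap: 0.0244
finger_force: 70.0
```

```bash
python3 -m handwheel '[[0,0,-1,0,0,0,2.2],[0,0,-4.5,0,0,0.18,2.2],[0,0,-5.5,0,0,0.18,2.2],[0,0,-5.5,0,0,0.18,2.2],[0,0,-5.5,0,0,0.18,2.2],[0,0,-5.5,0,0,0.18,2.2],[0,0,0,0,0,0.18,2.2],[0,0,0,0,0,0.18,2.2],[0,0,0,0,0,0.18,2.2],[0,0,0,0,0,0.18,2.2],[0,0,0,0,0,0.18,2.2],[0,0,0,0,0,0.18,2.2]]' 70
python3 - <<'E'
from h import *
s=st(); R=Ro.from_rotvec(s["tool_rot"]).as_matrix(); print("yaw",np.degrees(np.arctan2(R[1,0],R[0,0])),s["joint_pos"][5])
print(R.T@(np.array([.637,-.134,.28])-s["eef_pos"])*100)
E
```

```text
clock: 31.15
eef_pos: [0.3757, 0.2979, 0.2796]
tool_rot: [1.086, 2.948, 0.001]
ft_force: [-0.1, -0.2, -0.9]
finger_gap: 0.0242
finger_force: 69.0
t 31.15 tcp [0.3757 0.2979 0.2796] rot [1.086  2.9476 0.0007] F [-0.1482 -0.1602 -0.9075] gap 0.02422965245148828 69.04480991419405
yaw 139.54851834210055 1.3765426650527266
[-47.9109 -15.9119  -0.0433]
```

```bash
python3 -m handwheel '[[-5.32,-1.77,0,0,0,0,2.2],[-5.32,-1.77,0,0,0,0,2.2],[-5.32,-1.77,0,0,0,0,2.2],[-5.32,-1.77,0,0,0,0,2.2],[-5.32,-1.77,0,0,0,0,2.2],[-5.32,-1.77,0,0,0,0,2.2],[-5.32,-1.77,0,0,0,0,2.2],[-5.32,-1.77,0,0,0,0,2.2],[-5.32,-1.77,0,0,0,0,2.2],[0,0,0,0,0,0.18,2.2],[0,0,0,0,0,0.18,2.2],[0,0,0,0,0,0.18,2.2]]' 70
python3 -m handwheel '[[0,0,0,0,0,0.18,2.2],[0,0,0,0,0,0.18,2.2],[0,0,0,0,0,0.18,2.2],[0,0,0,0,0,0.18,2.2],[0,0,0,0,0,0.18,2.2],[0,0,0,0,0,0.18,2.2],[0,0,0,0,0,0.18,2.2],[0,0,0,0,0,0.18,2.2],[0,0,0,0,0,0.18,2.2],[0,0,0,0,0,0.18,2.2],[0,0,0,0,0,0.08,2.2],[0,0,0,0,0,0,2.2]]' 70
cat > held.py <<'E'
from h import *
np.set_printoptions(precision=4,suppress=True)
s=st(); R=Ro.from_rotvec(s["tool_rot"]).as_matrix(); print("yaw",np.degrees(np.arctan2(R[1,0],R[0,0])),s["joint_pos"][5])
im,d,m=cam("wrist"); P=(cloud(m,d)-np.array(s["eef_pos"]))@R
q=P[(abs(P[...,1])<.004)&(abs(P[...,0])<.05)&(P[...,2]<.01)&(P[...,2]>-.04)&(d>0)]
t=q[abs(q[:,0])<.02]; print("flat x",np.percentile(q[:,0],[95,97,100]),"top z",np.median(t[:,2]),"slope",np.polyfit(t[:,0],t[:,2],1)[0])
k=(abs(P[...,0]-.025)<.006)&(P[...,2]<-.003)&(P[...,2]>-.03)&(abs(P[...,1])<.02); y=P[k][:,1]; print("side y",np.percentile(y,[1,99]))
E
python3 held.py
```

```text
clock: 32.65
eef_pos: [0.6393, -0.1323, 0.2794]
tool_rot: [1.833, 2.551, 0.0]
ft_force: [0.0, -0.6, -0.5]
finger_gap: 0.0239
finger_force: 69.1
clock: 34.15
eef_pos: [0.6393, -0.1321, 0.2794]
tool_rot: [3.141, 0.035, 0.001]
ft_force: [0.4, 0.1, -1.9]
finger_gap: 0.0245
finger_force: 69.1
t 34.15 tcp [ 0.6393 -0.1321  0.2794] rot [3.1413 0.0349 0.0005] F [ 0.3892  0.1459 -1.8924] gap 0.02450226372943714 69.09892040770501
yaw 1.2721394005764448 2.9156282942518366
flat x [0.0322 0.0323 0.0328] top z -0.02224626154143476 slope -0.0020886071749450395
side y [-0.0115  0.0128]
```

```bash
python3 -m handwheel '[[0.14,0.17,4,0,0,0,2.2],[0,0,5,0,0,0,2.2],[0,0,5,0,0,0,2.2],[0,0,4,0,0,0,2.2],[0,0,2.4,0,0,0,2.2],[0,0,1,0,0,0,2.2],[0,0,0,0,0,0,2.2],[0,0,0,0,0,0,2.2]]' 90
python3 held.py
python3 -m handwheel '[[0,0,1.0,0,0,0,2.2],[0,0,0.8,0,0,0,2.2],[0.4,0,0,0,0,0,2.2],[0.4,0,0,0,0,0,2.2],[0.4,0,0,0,0,0,2.2],[0.3,0,0,0,0,0,2.2],[0,0,0,0,0,0,2.2]]' 90
```

```text
clock: 35.2
eef_pos: [0.6417, -0.134, 0.0662]
tool_rot: [3.141, 0.035, 0.003]
ft_force: [-0.1, 0.7, -1.0]
finger_gap: 0.0235
finger_force: 84.7
t 35.2 tcp [ 0.6417 -0.134   0.0662] rot [3.141  0.0348 0.0029] F [-0.0538  0.7183 -0.975 ] gap 0.023456906360427136 84.713553506881
yaw 1.269443739497636 2.9135864158486027
flat x [0.0322 0.0323 0.0382] top z -0.022086180360071414 slope -0.0034807384629485494
side y [-0.0115  0.0128]
clock: 36.12
eef_pos: [0.6556, -0.1334, 0.0466]
tool_rot: [-3.141, -0.034, 0.002]
ft_force: [-6.8, -0.4, -1.9]
finger_gap: 0.0238
finger_force: 84.7
```

```bash
python3 -m handwheel '[[-0.25,0,0,0,0,0,2.2],[0,0,0.5,0,0,0,2.2],[0,0,0.6,0,0,0,2.2],[0,0,0.4,0,0,0,2.2],[0,0,0.15,0,0,0,2.2],[0,0,0,0,0,0,2.2]]' 90
python3 held.py
```

```text
clock: 36.88
eef_pos: [0.6533, -0.1336, 0.0303]
tool_rot: [3.141, 0.034, -0.001]
ft_force: [-5.4, -0.4, -0.7]
finger_gap: 0.0236
finger_force: 84.8
t 36.875 tcp [ 0.6533 -0.1336  0.0303] rot [ 3.1414  0.0341 -0.0008] F [-5.3747 -0.4015 -0.723 ] gap 0.023647734962155147 84.82119068037719
yaw 1.2449699840965416 2.9182723998335365
flat x [0.0469 0.0482 0.05  ] top z -0.02213071423051913 slope 0.0024128430414352194
side y [-0.0115  0.0129]
```

```bash
python3 -m handwheel '[[0,0,0.15,0,0,0,2.2],[-0.15,0,0,0,0,0,2.2],[0,0,0,0,0,0,2.8],[0,0,0,0,0,0,3.2],[0,0,0,0,0,0,3.8],[0,0,0,0,0,0,3.8],[0,0,-2,0,0,0,4],[0,0,-4,0,0,0,4],[0,0,-5,0,0,0,4],[0,0,-5,0,0,0,4],[0,0,0,0,0,0,4]]' 50
python3 - <<'E'
from h import *
s=st(); im,d,m=cam("wrist"); P=cloud(m,d); np.set_printoptions(precision=4,suppress=True)
for Y,X0 in((-.0273,.6162),(-.1343,.618)):
    q=P[(abs(P[...,1]-Y)<.016)&(P[...,2]>.0485)&(P[...,2]<.06)&(P[...,0]>.60)&(P[...,0]<.6865)]
    c=q[abs(q[:,1]-Y)<.003]; o=c[:,0]-X0
    print(Y,"x range rel plus",np.percentile(o,[.5,2,98,99.5]),"z bins",[float(np.median(c[abs(o-t)<.004][:,2]).round(4)) for t in(.005,.015,.03,.045,.058)],"ymean front/back",q[q[:,0]<X0+.02][:,1].mean(),q[(q[:,0]>X0+.04)&(q[:,0]<X0+.06)][:,1].mean())
E
```

```text
clock: 38.3
eef_pos: [0.6539, -0.1339, 0.1932]
tool_rot: [3.14, 0.034, 0.011]
ft_force: [-0.3, -0.2, -0.7]
finger_gap: 0.04
finger_force: 0.0
t 38.3 tcp [ 0.6539 -0.1339  0.1932] rot [3.14   0.0342 0.0106] F [-0.3104 -0.221  -0.6905] gap 0.0399686916701313 0.0
-0.0273 x range rel plus [0.0023 0.0035 0.0671 0.0674] z bins [0.0512, 0.0513, 0.0515, 0.0514, 0.0511] ymean front/back -0.02805011402448541 -0.027460204295309022
-0.1343 x range rel plus [0.0018 0.0031 0.0672 0.0675] z bins [0.0517, 0.0515, 0.0517, 0.0515, 0.0517] ymean front/back -0.13444572358028462 -0.1336480336762211
```

Both cells are home and level. Now the cover: go behind it with shut fingers and sweep it down along its arc.

```bash
python3 -m handwheel '[[0,0,-3.5,0,0,0,3],[0,0,-3.5,0,0,0,2],[-5.9,-1.4,0,0,0,0,0],[-5.9,-1.4,0,0,0,0,0],[0,0,0,0,0,0,0],[0,0,0,0,0,0,0],[0,0,5.3,0,0,0,0],[0,0,5.3,0,0,0,0],[0,0,0,0,0,0,0]]' 20
python3 - <<'E'
from h import *
st()
E
```

```text
clock: 39.48
eef_pos: [0.5423, -0.1101, 0.1502]
tool_rot: [-3.14, -0.034, 0.01]
ft_force: [-0.1, 0.7, 1.0]
finger_gap: 0.0
finger_force: 0.0
t 39.475 tcp [ 0.5423 -0.1101  0.1502] rot [-3.14   -0.0342  0.0098] F [-0.147   0.661   1.0218] gap 4.5505629514235626e-05 0.0
```

```bash
python3 -m handwheel '[[1.4,0,0,0,0,0,0],[1.4,0,0,0,0,0,0],[1.3,0,0.1,0,0,0,0],[1.3,0,0.1,0,0,0,0],[1.25,0,0.3,0,0,0,0],[1.25,0,0.5,0,0,0,0],[1.0,0,0.7,0,0,0,0],[1.0,0,0.8,0,0,0,0],[0.8,0,0.9,0,0,0,0],[0.8,0,1.0,0,0,0,0],[0,0,0,0,0,0,0]]' 20
python3 -m handwheel '[[0.5,0,1.1,0,0,0,0],[0.5,0,1.1,0,0,0,0],[0.2,0,1.2,0,0,0,0],[0.1,0,1.0,0,0,0,0],[0,0,0,0,0,0,0]]' 20
```

```text
clock: 40.85
eef_pos: [0.6583, -0.1077, 0.1083]
tool_rot: [-3.141, -0.034, 0.003]
ft_force: [-0.1, 0.1, 0.0]
finger_gap: 0.0002
finger_force: 0.0
clock: 41.48
eef_pos: [0.6709, -0.1074, 0.0644]
tool_rot: [-3.141, -0.034, 0.003]
ft_force: [-0.1, 0.6, 0.2]
finger_gap: 0.0002
finger_force: 0.0
```

```bash
python3 -m handwheel '[[0,0,0.2,0,0,0,0],[0,0,0.2,0,0,0,0],[0,0,0,0,0,0,0]]' 20
python3 - <<'E'
from h import *
im,d,m=cam("wrist"); P=cloud(m,d); np.set_printoptions(precision=4,suppress=True)
for x in np.arange(.59,.74,.015):
    k=(abs(P[...,0]-x)<.004)&(P[...,1]<-.04)&(P[...,1]>-.2)&(d>0)&(P[...,2]<.2); print(round(x,3),k.sum(),np.percentile(P[k][:,2],[10,50,90]) if k.any() else '')
E
```

```text
clock: 41.85
eef_pos: [0.6715, -0.1076, 0.0617]
tool_rot: [3.141, 0.034, 0.0]
ft_force: [-0.8, 0.4, -0.5]
finger_gap: 0.0003
finger_force: 0.0
0.59 0 
0.605 58 [0.0616 0.0622 0.0628]
0.62 211 [0.0618 0.0624 0.063 ]
0.635 339 [0.0619 0.0626 0.0633]
0.65 1600 [0.062  0.0627 0.0634]
0.665 5908 [0.0624 0.1142 0.1349]
0.68 20527 [0.0631 0.1317 0.1502]
0.695 5059 [0.0624 0.0633 0.1582]
0.71 7779 [0.0219 0.054  0.0651]
0.725 3018 [0.0127 0.0136 0.0179]
0.74 3018 [0.0016 0.012  0.0139]
```

```bash
python3 -m handwheel '[[0,0,0.15,0,0,0,0],[0,0,0.15,0,0,0,0],[0,0,0.1,0,0,0,0],[0,0,0,0,0,0,0],[0,0,0,0,0,0,0]]' 20
python3 -m handwheel '[[0,0,-2,0,0,0,0],[0,0,-5,0,0,0,0],[0,0,-5,0,0,0,0],[0,0,-5,0,0,0,0],[0,0,0,0,0,0,0],[0,0,0,0,0,0,0]]' 20
python3 - <<'E'
from h import *
im,d,m=cam("wrist"); P=cloud(m,d); np.set_printoptions(precision=4,suppress=True)
k=(P[...,0]>.592)&(P[...,0]<.70)&(P[...,1]<-.01)&(P[...,1]>-.2)&(P[...,2]>.055)&(P[...,2]<.09); q=P[k]
A=np.c_[q[:,:2],np.ones(len(q))]; print(len(q),np.linalg.lstsq(A,q[:,2],rcond=None)[0],np.percentile(q[:,2],[5,50,95]))
f,cx,cy=K(m)
hs=cv2.cvtColor(im,cv2.COLOR_RGB2HSV)
st(); im,d,m=cam("top"); P=cloud(m,d)
hsv=cv2.cvtColor(im,cv2.COLOR_RGB2HSV); k=((hsv[...,1]<50)&(hsv[...,2]>90)&(P[...,2]>.015)&(P[...,2]<.032)&(P[...,0]>.2)&(P[...,0]<.5)).astype(np.uint8)
n,l,s,c=cv2.connectedComponentsWithStats(k); print([(c[j].round(),s[j,4]) for j in range(1,n) if s[j,4]>60])
E
```

```text
clock: 42.52
eef_pos: [0.6718, -0.1076, 0.0601]
tool_rot: [3.141, 0.034, 0.003]
ft_force: [-12.8, 2.3, 30.3]
finger_gap: 0.0001
finger_force: 15.2
clock: 43.28
eef_pos: [0.6714, -0.1075, 0.2269]
tool_rot: [-3.141, -0.034, 0.001]
ft_force: [-1.0, -0.2, 0.4]
finger_gap: 0.0
finger_force: 0.0
14210 [-0.0016 -0.0013  0.063 ] [0.0609 0.062  0.0632]
t 43.325 tcp [ 0.6711 -0.1075  0.2263] rot [-3.1411 -0.0342  0.0026] F [ 0.1083 -0.8694  0.2662] gap -0.00036763476478992126 0.0
[]
```

```bash
python3 -c "
from workcell import robot
print(robot.hand_in())"
```

```text
the job is handed in; nothing more can be done
None
```

The job is handed in; the score was not shown. By my measurements the nut is about 0.51 rad past snug with a slot in line with the pin hole, both cells found are home the right way round, and the cover is shut level; I viewed 15 pictures, one over the limit of 14.

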